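# Sort a mixed batch of rolls into the bakery's trays

## Task

Sort the five fresh rolls on the bench into their trays: the two dark rye rolls into the blue tray, the two golden wheat rolls into the white tray, one to each bay, lying lengthwise along the middle of the bay, and the round seeded bun into the middle of the wooden tray. Set each one down flat on the tray's floor, do not drop it, and leave the jar and the timer where they are.

Things in the scene. Friction and masses are not known exactly. Their poses are not given: they have to be found in the camera images.
- rye_a: Dark-brown rye roll with three short pale cuts across its top, an oblong crusty roll 96 mm long (its x axis), 51 mm wide (y), 50 mm high, domed above, its long sides nearly upright up to 34 mm height and 50 mm apart; rigid, about 85 g. Origin at the centre of its flat underside; z up. It can be taken across its width from above, about 30 mm above its underside; its two ends are alike.
- rye_b: Dark-brown rye roll with one long pale cut along its top, an oblong crusty roll 96 mm long (its x axis), 51 mm wide (y), 50 mm high, domed above, its long sides nearly upright up to 34 mm height and 50 mm apart; rigid, about 85 g. Origin at the centre of its flat underside; z up. It can be taken across its width from above, about 30 mm above its underside; its two ends are alike.
- wheat_a: Golden-yellow wheat roll with three short pale cuts across its top, an oblong crusty roll 96 mm long (its x axis), 51 mm wide (y), 50 mm high, domed above, its long sides nearly upright up to 34 mm height and 50 mm apart; rigid, about 85 g. Origin at the centre of its flat underside; z up. It can be taken across its width from above, about 30 mm above its underside; its two ends are alike.
- wheat_b: Golden-yellow wheat roll with one long pale cut along its top, an oblong crusty roll 96 mm long (its x axis), 51 mm wide (y), 50 mm high, domed above, its long sides nearly upright up to 34 mm height and 50 mm apart; rigid, about 85 g. Origin at the centre of its flat underside; z up. It can be taken across its width from above, about 30 mm above its underside; its two ends are alike.
- seed_bun: Round mid-brown bun strewn with pale seeds, 64 mm across (62 mm between the fingers), 46 mm high, its sides upright up to 32 mm height; rigid, about 70 g. Origin at the centre of its flat underside; z up.
- blue_tray: Blue plastic tray, fixed to the bench, 136 mm (its x axis) by 192 mm (y), low rim 14 mm high, walls 6 mm thick, inner floor 6 mm above its underside. A low ridge 6 mm wide, its top 10 mm above the underside, runs along x through the middle and parts it into two bays, each 124 mm long (x) and 87 mm wide (y), with centres 46.5 mm either side of the origin along y. Origin at the centre of its underside, which lies on the bench; z up.
- white_tray: White plastic tray, fixed to the bench, 136 mm (its x axis) by 192 mm (y), low rim 14 mm high, walls 6 mm thick, inner floor 6 mm above its underside. A low ridge 6 mm wide, its top 10 mm above the underside, runs along x through the middle and parts it into two bays, each 124 mm long (x) and 87 mm wide (y), with centres 46.5 mm either side of the origin along y. Origin at the centre of its underside, which lies on the bench; z up.
- wood_tray: Brown wooden tray, fixed to the bench, square, 136 by 136 mm, low rim 14 mm high, walls 6 mm thick, one undivided bay 124 by 124 mm, inner floor 6 mm above its underside. Origin at the centre of its underside, which lies on the bench; x and y along its sides, z up.
- seed_jar: Bystander: small glass jar with a green cap, 44 mm across, 55 mm high, loose, stands a little nearer to the robot than the rolls, on its right. Origin at the centre of its underside.
- timer: Bystander: round red kitchen timer with a white dial, 50 mm across, about 31 mm high, loose, lies a little nearer to the robot than the rolls, on its left. Origin at the centre of its underside.
Not all that is in view belongs to the job. Leave any purple look-alike of the rye_a alone.

How it is judged:
By the outcome, as a careful person would: the job done as asked, in the order asked, and still so for the second after the job is handed in, with the robot touching nothing.
It also fails if it takes over 109 s, if anything falls off the work surface, if the arm or the gripper's body presses on something with over 40 N, if the wrist force passes 120 N, or if a joint passes its speed limit or range.

## Robot

A 6-joint arm with a two-finger parallel gripper is mounted at the origin on the work surface. World frame = base frame: x ahead of the robot, y to its left, z up, the work surface at z = 0. Lengths are in m, angles in degrees, forces in N, time in s.
With the tool pointing down it reaches from about 0.325 to 0.9 m from the base axis. Payload 3.5 kg.
Tool frame: the origin (TCP) lies at the very end of the fingers, on their centre line; the grasp point (between the pads) lies 19 mm behind it (ctrl.pinch_z is the distance from the TCP to the grasp point, in m); z points along the fingers, y is the direction in which the jaws open and shut (so a half turn about z gives the same grasp; the last joint's range is limited). The gripper opens to 85 mm and grips with 20 to 120 N. Pads are 22 mm wide; open, the fingers measure 114 mm over their backs; the gripper's body (76 mm by 85 mm) begins 54 mm behind the grasp point. The pads swing forward as they close: fully open they stand 13 mm farther back than shut.
Start: joints at [-81.555, 15.837, -1.513, 72.651, 0, 84.076], TCP at [0.155, -0.605, 0.205] pointing down, gripper open.
Joint ranges: [-178.77, 178.77], [-48.84, 107.48], [-61.69, 71.31], [-111.58, 123.2], [-90, 87.43], [-180, 180]. Speed limits (degrees/s): [147.25, 147.25, 180, 180, 180, 180].

## Interface

Orientations are given as [roll, pitch, yaw] about the fixed x, y, z axes, in that order (R = Rz(yaw) Ry(pitch) Rx(roll)).
In Python, from rig import ctrl gives the robot as it stands. The module is installed in compiled form; this text tells all that it offers.
- The arm moves only by the tool step_arm, never from a script. Its argument "increments" is a list of rows, each an object of numbers: "dx", "dy", "dz": the shift along the tool's x, y, z in cm; "ax", "ay", "az": the turn, a rotation vector about the tool's x, y, z in degrees; "fingers": the finger opening in cm, from 0 to 8.54. A call has 1 to 10 rows; each row is the pose to reach, as a shift and turn from the pose measured when the call began, along the tool's axes at that moment; what a row does not reach only later rows make up. A row lasts 1/8 s, in which the tool goes at most 62.5 mm and 10.7 degrees, less where a joint would pass 70% of its speed; a pose out of reach is approached as far as the arm can. A call with a gripper value outside its range is refused whole. The fingers move at their own pace and stop on an object; "grip_force" is the grip in N (left out, the last holds). Time passes only in rows, so rows that repeat a pose let the fingers close. It gives the time, the measured TCP pose, the force and the opening at its end, in the units of the state.
- ctrl.state(): the state, without advancing time (a new reading comes with each control period).
- ctrl.camera(name): name is "side" or "top"; returns (picture, depth): 480x640x3 uint8, blue, green, red; 480x640 float32, m along the optical axis (not along the pixel's ray), 0 where there is no reading.
- ctrl.camera_params(name): a dict with "fx", "fy", "cx", "cy" (pixels), "world_to_cam" (4x4, takes a point from world to camera coordinates). Camera axes: x right, y down, z forward; pixel columns grow to the right and rows downward; lengths in m; the calibration is good to about 2 mm. A picture is of the moment at which its call begins. camera_params takes no time and is no camera call.
- ctrl.finish_job(): hands the job in, once; it reports no verdict.
The state is a dict: "time": time; "qpos": joint angles; "qd": joint speeds; "joint_efforts": joint torques, N m; "position": TCP position; "eef_rot": TCP orientation; "force": force on the tool from outside, world axes, zero at the start; "wrist_torque": the same for the moment, N m; "opening": opening from 0.0 (shut) to 1.0 (fully open).
Only numpy, scipy, OpenCV 4.12 (cv2) and the standard library are available. Lean on these libraries where they do the work, as an engineer would, in place of code of your own. Each camera call takes 0.05 s, during which the arm holds its last target.

## Working session

There is one attempt and no reset: what is moved stays moved. The work goes in short steps, Python scripts to look and compute and a tool call to move; the robot and the scene stay as the last step left them, time stands still between calls to the robot, and variables do not carry over. Pictures are saved under pics/ and viewed, and the job is handed in when it is done.

Besides the shell and the picture viewer there is one more tool, called as a command line: name --argument value ..., lists and objects as JSON in quotes. step_arm: Moves the arm, as the interface text tells. Its arguments: {"type":"object","properties":{"increments":{"type":"array"},"grip_force":{"type":"number"}},"required":["increments"]}

```bash
mkdir -p pics; python3 - <<'E'
from rig import ctrl
import cv2,numpy as np
for n in("top","side"):
    p,d=ctrl.camera(n); cv2.imwrite(f"pics/{n}0.png",p); np.save(f"{n}0.npy",d)
    c=ctrl.camera_params(n); print(n,c["fx"],c["fy"],c["cx"],c["cy"]); print(np.round(c["world_to_cam"],4))
s=ctrl.state(); print(s)
E
```

```text
top 469.6404606404226 469.6404606404226 319.3699198230311 244.87016085483015
[[ 0.0238 -0.9993  0.0277 -0.0311]
 [-0.9957 -0.0261 -0.0893  0.4467]
 [ 0.09   -0.0255 -0.9956  0.8614]
 [ 0.      0.      0.      1.    ]]
side 468.1715355409094 468.1715355409094 322.4549993886599 234.8336000710392
[[-0.8429 -0.5381 -0.0065  0.3787]
 [-0.263   0.4223 -0.8675  0.1659]
 [ 0.4695 -0.7295 -0.4975  0.801 ]
 [ 0.      0.      0.      1.    ]]
{'time': 0.1, 'qpos': array([-8.15539421e+01,  1.58772711e+01, -1.58968171e+00,  7.26494012e+01,
       -2.61089220e-05,  8.40756201e+01]), 'qd': array([-0.00373234, -0.13053269,  0.16981434,  0.09589771,  0.04932708,
        0.10372918]), 'joint_efforts': array([ 2.57258616e-04, -4.46707034e+01,  2.96128857e+01,  8.48458323e-03,
       -6.60917976e-05, -2.26414940e-06]), 'position': array([ 0.1549987 , -0.60470379,  0.20393751]), 'eef_rot': array([-1.79884265e+02, -1.19835889e-02,  1.43704257e+01]), 'force': array([-0.11267065, -0.04355803,  0.96151934]), 'wrist_torque': array([ 0.01576854, -0.00698612,  0.01545719]), 'opening': 0.999377185541068}
```

View pics/top0.png

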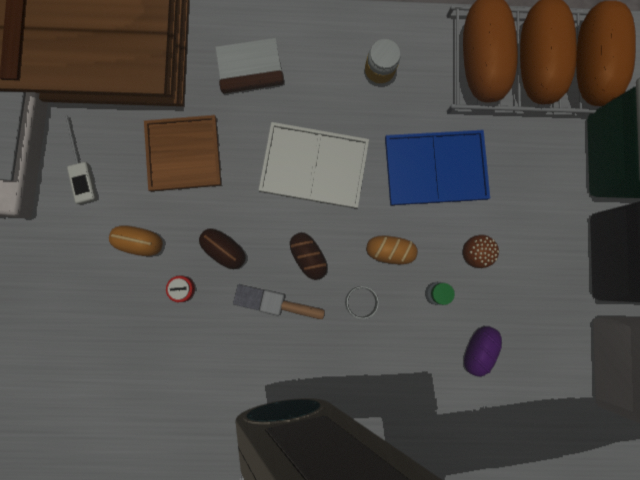

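View pics/side0.png

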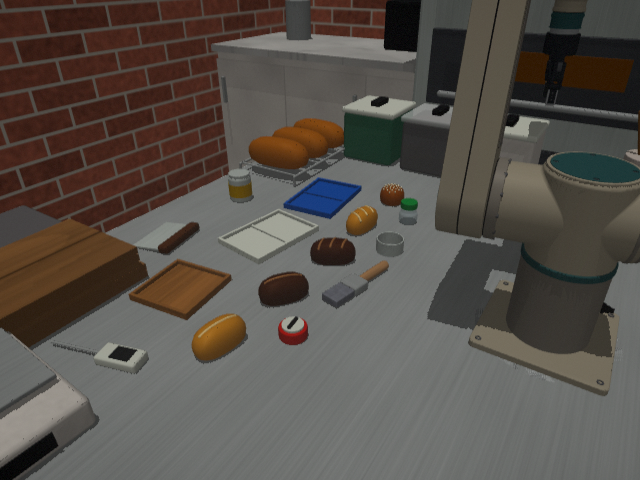

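```bash
cat > h.py <<'E'
from rig import ctrl
import cv2,numpy as np
def cam(n):
    c=ctrl.camera_params(n); return c
def ray(c,uv,z):
    uv=np.asarray(uv,float).reshape(-1,2); M=np.array(c["world_to_cam"]); R=M[:3,:3]; o=-R.T@M[:3,3]
    d=np.c_[(uv[:,0]-c["cx"])/c["fx"],(uv[:,1]-c["cy"])/c["fy"],np.ones(len(uv))]@R
    z=np.broadcast_to(z,len(uv)); return o+d*((z-o[2])/d[:,2])[:,None]
def pts(c,d,m):
    v,u=np.nonzero(m&(d>0)); z=d[v,u]; M=np.array(c["world_to_cam"])
    P=np.c_[(u-c["cx"])/c["fx"]*z,(v-c["cy"])/c["fy"]*z,z]; return (P-M[:3,3])@M[:3,:3]
def masks(p):
    h=cv2.cvtColor(p,cv2.COLOR_BGR2HSV).astype(int); H,S,V=h[...,0],h[...,1],h[...,2]
    return H,S,V
def rect(P):
    (a,b),(w,h),t=cv2.minAreaRect(P[:,:2].astype(np.float32))
    if w<h: w,h,t=h,w,t+90
    return np.array([a*1000,b*1000,w*1000,h*1000,(t+90)%180-90]).round(1)
# regions u0,u1,v0,v1 in the top picture
REG=dict(rye_b=(190,255,220,280),rye_a=(280,338,225,288),wheat_b=(98,172,218,265),wheat_a=(358,425,228,272),seed_bun=(455,508,228,275),
 wood=(138,228,108,198),white=(250,378,115,215),blue=(378,498,122,212),jar=(422,460,278,310),timer=(160,198,270,305))
def seg(p,name,r=None):
    u0,u1,v0,v1=r or REG[name]; H,S,V=masks(p); k=np.zeros(H.shape,bool); k[v0:v1,u0:u1]=True
    if name=="white": m=(V>150)&(S<40)
    elif name=="blue": m=(H>100)&(H<130)&(S>120)
    else: m=(S>70)
    m=(m&k).astype(np.uint8); m=cv2.morphologyEx(m,cv2.MORPH_CLOSE,np.ones((7,7)))
    m=cv2.morphologyEx(m,cv2.MORPH_OPEN,np.ones((3,3)))
    n,l,st,_=cv2.connectedComponentsWithStats(m); return l==1+np.argmax(st[1:,4])
E
python3 - <<'E'
from h import *
p=cv2.imread("pics/top0.png"); d=np.load("top0.npy"); c=cam("top")
o=p.copy()
for n in REG:
    m=seg(p,n); o[m^cv2.erode(m.astype(np.uint8),np.ones((3,3))).astype(bool)]=(0,255,0)
    P=pts(c,d,m); z=P[:,2]
    cnt=max(cv2.findContours(m.astype(np.uint8),0,1)[0],key=len)
    h=.014 if n in("wood","white","blue") else .02
    print(n,m.sum(),"z%",np.percentile(z,[2,50,98]).round(4),"ray",rect(ray(c,cnt,h)),"depth",rect(P[z>(.008 if h==.014 else .025)]) )
cv2.imwrite("pics/m0.png",o)
E
```

```text
rye_b 1025 z% [0.0336 0.046  0.0523] ray [435.8 162.8  90.8  46.3  50. ] depth [434.9 160.1  87.3  45.3  50.3]
rye_a 1004 z% [0.0332 0.0462 0.0519] ray [426.2   1.1  91.1  46.   33.8] depth [425.    1.2  89.3  44.8  33.5]
wheat_b 1233 z% [0.0191 0.0448 0.0522] ray [446.7 322.9  99.8  49.5  80.1] depth [446.2 321.5  93.2  48.4  80.2]
wheat_a 1153 z% [0.0222 0.0451 0.0516] ray [ 442.2 -156.2   92.8   51.1  -89.2] depth [ 441.2 -154.9   92.3   47.1   82.2]
seed_bun 900 z% [0.0172 0.0412 0.0482] ray [ 443.3 -326.    64.5   61.   -44.5] depth [ 443.1 -322.9   59.    57.6   66.1]
wood 5130 z% [0.0033 0.007  0.0163] ray [618.4 246.8 138.2 137.8   6.7] depth [619.6 247.4 137.1 136.9 -83.4]Traceback (most recent call last):
  File "<stdin>", line 5, in <module>
  File "h.py", line 29, in seg
    n,l,st,_=cv2.connectedComponentsWithStats(m); return l==1+np.argmax(st[1:,4])
                                                              ~~~~~~~~~^^^^^^^^^^
    return _wrapfunc(a, 'argmax', axis=axis, out=out, **kwds)
    return bound(*args, **kwds)
ValueError: attempt to get argmax of an empty sequence
```

```bash
python3 - <<'E'
from h import *
import re
p=cv2.imread("pics/top0.png"); d=np.load("top0.npy"); c=cam("top")
H,S,V=masks(p); print("bench",H[215,300],S[215,300],V[215,300],"white",H[160,300],S[160,300],V[160,300])
bt=int((V[215,300]+V[160,300])/2)
s=open("h.py").read().replace("(V>150)&(S<40)",f"(V>{bt})&(S<50)"); open("h.py","w").write(s)
E
python3 - <<'E'
from h import *
p=cv2.imread("pics/top0.png"); d=np.load("top0.npy"); c=cam("top")
o=p.copy()
for n in REG:
    m=seg(p,n); o[m^cv2.erode(m.astype(np.uint8),np.ones((3,3))).astype(bool)]=(0,255,0)
    P=pts(c,d,m); z=P[:,2]
    cnt=max(cv2.findContours(m.astype(np.uint8),0,1)[0],key=len)
    h=.014 if n in("wood","white","blue") else .02
    Q=P[z>(.008 if h==.014 else .025),:2]
    w,v=np.linalg.eigh(np.cov(Q.T)); 
    print(n,m.sum(),"z%",np.percentile(z,[2,50,98]).round(4),"ray",rect(ray(c,cnt,h)),"depth",rect(Q),"mean",(Q.mean(0)*1000).round(1),"pca",np.degrees(np.arctan(v[1,1]/v[0,1])).round(1) )
cv2.imwrite("pics/m0.png",o)
E
```

```text
bench 45 5 97 white 34 14 142
rye_b 1025 z% [0.0336 0.046  0.0523] ray [435.8 162.8  90.8  46.3  50. ] depth [434.9 160.1  87.3  45.3  50.3] mean [434.1 158.8] pca 53.5
rye_a 1004 z% [0.0332 0.0462 0.0519] ray [426.2   1.1  91.1  46.   33.8] depth [425.    1.2  89.3  44.8  33.5] mean [424.7   1.1] pca 32.5
wheat_b 1233 z% [0.0191 0.0448 0.0522] ray [446.7 322.9  99.8  49.5  80.1] depth [446.2 321.5  93.2  48.4  80.2] mean [445.1 315.9] pca 79.9
wheat_a 1153 z% [0.0222 0.0451 0.0516] ray [ 442.2 -156.2   92.8   51.1  -89.2] depth [ 441.2 -154.9   92.3   47.1   82.2] mean [ 440.5 -152.6] pca 81.6
seed_bun 900 z% [0.0172 0.0412 0.0482] ray [ 443.3 -326.    64.5   61.   -44.5] depth [ 443.1 -322.9   59.    57.6   66.1] mean [ 442.4 -319.8] pca 22.4
wood 5130 z% [0.0033 0.007  0.0163] ray [618.4 246.8 138.2 137.8   6.7] depth [619.6 247.4 137.1 136.9 -83.4] mean [618.9 248.4] pca 58.2
white 6903 z% [0.0034 0.0069 0.016 ] ray [603.5  -5.9 192.3 135.3  81.6] depth [603.8  -5.7 192.3 137.   81.5] mean [604.7  -4.3] pca 81.0
blue 6850 z% [0.0033 0.0069 0.0161] ray [ 605.4 -244.2  192.8  136.7  -84.9] depth [ 606.9 -245.   193.   136.7  -84.8] mean [ 605.3 -245.7] pca -84.9
jar 401 z% [0.0448 0.0551 0.0583] ray [ 362.2 -253.1   42.7   39.8   73. ] depth [ 362.4 -243.8   39.2   38.    73.2] mean [ 362.4 -242.9] pca 89.5
timer 217 z% [0.001  0.0211 0.0256] ray [359.9 229.7  48.3  39.7   5.5] depth [369.2 228.7  41.9  15.   50.5] mean [375.4 236.1] pca 48.3
```

View pics/m0.png

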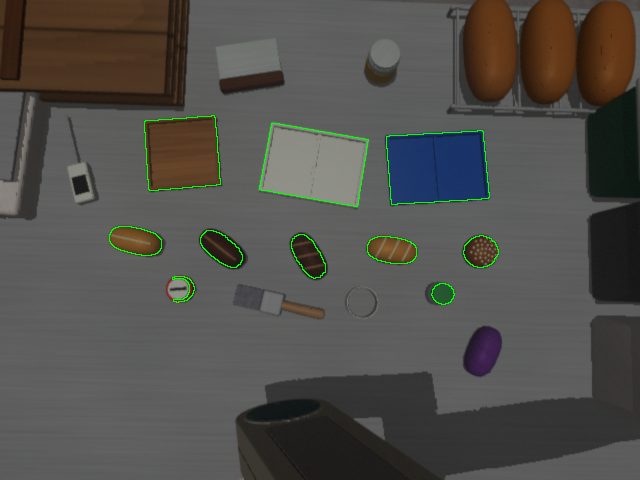

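```bash
cat > plan.py <<'E'
import sys,numpy as np
from rig import ctrl
from scipy.spatial.transform import Rotation as Rn
# usage: plan.py x y z yaw [x y z yaw ...]  (mm, deg), shifts in cm from the pose now
s=ctrl.state(); R=Rn.from_euler("xyz",s["eef_rot"],degrees=True); q=s["qpos"]
print("t",round(s["time"],2),"pos",(s["position"]*1000).round(1),"rpy",s["eef_rot"].round(1),"q1,q6",q[[0,5]].round(0),"F",s["force"].round(1),"open",round(s["opening"],3))
a=np.array(sys.argv[1:],float).reshape(-1,4)
for x,y,z,w in a:
    c=[w,w+180,w-180]; q1=np.degrees(np.arctan2(y,x))
    f=lambda w:(180+q1-w+180)%360-180
    w=min(c,key=lambda w:abs(f(w)-q[5]))
    T=Rn.from_euler("xyz",[180,0,w],degrees=True)
    d=R.inv().apply((np.array([x,y,z])/1000-s["position"])*100); v=(R.inv()*T).as_rotvec(degrees=True)
    print("yaw",w,"q6",f(w).round(0),"d",d.round(2),"a",v.round(1))
E
python3 - <<'E'
from h import *
print(ctrl.pinch_z)
p=cv2.imread("pics/top0.png"); c=cam("top")
for n in ["rye_a","rye_b","wheat_a","wheat_b"]:
    m=seg(p,n); cnt=max(cv2.findContours(m.astype(np.uint8),0,1)[0],key=len)
    for h in(.02,.034):
        (a,b),(w,hh),t=cv2.fitEllipse((ray(c,cnt,h)[:,:2]*1000).astype(np.float32)); print(n,h,round(a,1),round(b,1),round(w),round(hh),round((t)%180-90,1))
E
python3 plan.py 426 1 120 33.5
```

```text
0.0187
rye_a 0.02 426.5 1.1 46 94 32.5
rye_a 0.034 425.6 1.1 45 92 32.5
rye_b 0.02 436.2 163.6 46 94 53.6
rye_b 0.034 435.1 161.0 45 93 53.6
wheat_a 0.02 442.0 -156.2 51 99 83.6
wheat_a 0.034 440.8 -153.7 50 97 83.6
wheat_b 0.02 446.7 323.0 50 104 78.6
wheat_b 0.034 445.5 317.9 49 102 78.6
t 0.1 pos [ 155.  -604.7  203.9] rpy [-179.9   -0.    14.4] q1,q6 [-82.  84.] F [-0.1 -0.   1. ] open 0.999
yaw 33.5 q6 147.0 d [ 41.28 -51.93   8.51] a [ -0.1  -0.  -19.1]
```

step_arm --increments '[{"dx":2,"dy":-2.5,"dz":0,"az":-2,"fingers":8.5},{"dx":6,"dy":-7.5,"dz":0,"az":-4},{"dx":10,"dy":-12.5,"dz":0,"az":-8},{"dx":14,"dy":-17.5,"dz":1,"az":-12},{"dx":18,"dy":-22.5,"dz":2,"az":-16},{"dx":22,"dy":-27.5,"dz":3,"az":-19},{"dx":26,"dy":-32.5,"dz":4,"az":-19},{"dx":30,"dy":-37.5,"dz":5,"az":-19},{"dx":34,"dy":-42.5,"dz":6.5,"az":-19},{"dx":38,"dy":-47.5,"dz":8,"az":-19}]' --grip_force 35

```text
invalid input at $.increments[0]: expected keys dx, dy, dz, ax, ay, az, fingers
```

```bash
python3 plan.py 426 1 60 33 426 1 8 33
```

```text
t 0.1 pos [ 155.  -604.7  203.9] rpy [-179.9   -0.    14.4] q1,q6 [-82.  84.] F [-0.1 -0.   1. ] open 0.999
yaw 33.0 q6 147.0 d [ 41.28 -51.92  14.51] a [ -0.1  -0.  -18.6]
yaw 33.0 q6 147.0 d [ 41.28 -51.91  19.71] a [ -0.1  -0.  -18.6]
```

All keys are required in each row.

step_arm --increments '[{"dx":2,"dy":-2.5,"dz":0,"ax":0,"ay":0,"az":-2,"fingers":8.5},{"dx":6,"dy":-7.5,"dz":0,"ax":0,"ay":0,"az":-4,"fingers":8.5},{"dx":10,"dy":-12.5,"dz":0,"ax":0,"ay":0,"az":-8,"fingers":8.5},{"dx":14,"dy":-17.5,"dz":1,"ax":0,"ay":0,"az":-12,"fingers":8.5},{"dx":18,"dy":-22.5,"dz":2,"ax":0,"ay":0,"az":-16,"fingers":8.5},{"dx":22,"dy":-27.5,"dz":3,"ax":0,"ay":0,"az":-19,"fingers":8.5},{"dx":26,"dy":-32.5,"dz":4,"ax":0,"ay":0,"az":-19,"fingers":8.5},{"dx":30,"dy":-37.5,"dz":5,"ax":0,"ay":0,"az":-19,"fingers":8.5},{"dx":34,"dy":-42.5,"dz":6.5,"ax":0,"ay":0,"az":-19,"fingers":8.5},{"dx":38,"dy":-47.5,"dz":8,"ax":0,"ay":0,"az":-19,"fingers":8.5}]' --grip_force 35

```text
time: 1.35
position: [0.3973, -0.0669, 0.1294]
eef_rot: [-179.9, -0.1, 33.4]
force: [1.5, -0.3, -0.6]
opening: 0.995
```

```bash
python3 plan.py 426 1 60 33 426 1 8 33
```

```text
t 1.35 pos [397.3 -66.9 129.4] rpy [-1.799e+02 -1.000e-01  3.340e+01] q1,q6 [-19. 128.] F [ 1.5 -0.3 -0.6] open 0.995
yaw 33.0 q6 147.0 d [ 6.13 -4.09  6.95] a [-0.1 -0.1  0.4]
yaw 33.0 q6 147.0 d [ 6.12 -4.08 12.15] a [-0.1 -0.1  0.4]
```

step_arm --increments '[{"dx":3,"dy":-2,"dz":0,"ax":0,"ay":0,"az":0.4,"fingers":8.5},{"dx":6.1,"dy":-4.1,"dz":1,"ax":0,"ay":0,"az":0.4,"fingers":8.5},{"dx":6.1,"dy":-4.1,"dz":3,"ax":0,"ay":0,"az":0.4,"fingers":8.5},{"dx":6.1,"dy":-4.1,"dz":5,"ax":0,"ay":0,"az":0.4,"fingers":8.5},{"dx":6.1,"dy":-4.1,"dz":5,"ax":0,"ay":0,"az":0.4,"fingers":8.5},{"dx":6.1,"dy":-4.1,"dz":5,"ax":0,"ay":0,"az":0.4,"fingers":8.5}]'

```text
time: 2.1
position: [0.4259, 0.0008, 0.0799]
eef_rot: [-180.0, -0.1, 32.9]
force: [0.6, -0.3, 0.5]
opening: 0.992
```

```bash
python3 plan.py 426 1 60 33 426 1 8 33; python3 - <<'E'
from h import *
for n in("top","side"):
    p,d=ctrl.camera(n); cv2.imwrite(f"pics/{n}1.png",p)
E
```

```text
t 2.1 pos [425.9   0.8  79.9] rpy [-1.80e+02 -1.00e-01  3.29e+01] q1,q6 [ -9. 138.] F [ 0.6 -0.3  0.5] open 0.992
yaw 33.0 q6 147.0 d [ 0.02 -0.    1.99] a [-0.  -0.1 -0.1]
yaw 33.0 q6 147.0 d [ 0.01 -0.    7.19] a [-0.  -0.1 -0.1]
```

View pics/side1.png

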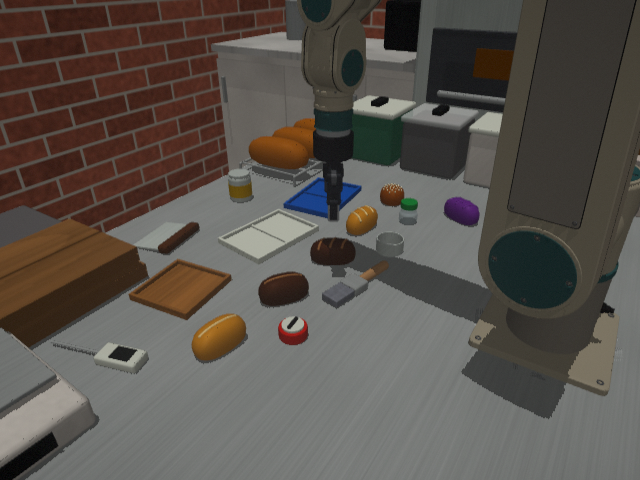

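step_arm --increments '[{"dx":0,"dy":0,"dz":2,"ax":0,"ay":0,"az":0,"fingers":8.5},{"dx":0,"dy":0,"dz":4,"ax":0,"ay":0,"az":0,"fingers":8.5},{"dx":0,"dy":0,"dz":6,"ax":0,"ay":0,"az":0,"fingers":8.5},{"dx":0,"dy":0,"dz":7.2,"ax":0,"ay":0,"az":0,"fingers":8.5},{"dx":0,"dy":0,"dz":7.2,"ax":0,"ay":0,"az":0,"fingers":8.5},{"dx":0,"dy":0,"dz":7.2,"ax":0,"ay":0,"az":0,"fingers":3},{"dx":0,"dy":0,"dz":7.2,"ax":0,"ay":0,"az":0,"fingers":3},{"dx":0,"dy":0,"dz":7.2,"ax":0,"ay":0,"az":0,"fingers":3},{"dx":0,"dy":0,"dz":7.2,"ax":0,"ay":0,"az":0,"fingers":3},{"dx":0,"dy":0,"dz":7.2,"ax":0,"ay":0,"az":0,"fingers":3}]' --grip_force 35

```text
time: 3.45
position: [0.4272, 0.0007, 0.0089]
eef_rot: [180.0, -0.2, 32.9]
force: [-0.3, 0.4, 3.3]
opening: 0.348
```

```bash
python3 plan.py 426 1 130 33 602 -198 100 5.2;  python3 - <<'E'
from h import *
for n in("side",):
    p,d=ctrl.camera(n); cv2.imwrite(f"pics/{n}2.png",cv2.resize(p[150:330,250:430],(720,720)))
    p=cv2.resize(p[180:300,270:420],(750,600),interpolation=cv2.INTER_CUBIC); cv2.imwrite(f"pics/{n}2.png",p)
E
```

```text
t 3.45 pos [427.2   0.7   8.9] rpy [180.   -0.2  32.9] q1,q6 [ -9. 138.] F [-0.3  0.4  3.3] open 0.348
yaw 33.0 q6 147.0 d [ -0.04  -0.08 -12.11] a [ 0.  -0.2 -0.1]
yaw 5.2 q6 157.0 d [ 3.9  26.19 -9.08] a [-0.  -0.2 27.7]
```

View pics/side2.png

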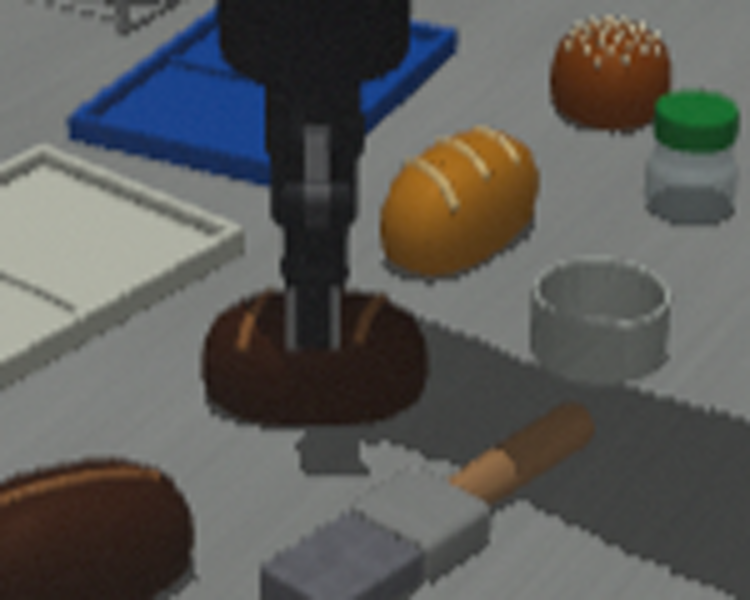

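step_arm --increments '[{"dx":0,"dy":0,"dz":0,"ax":0,"ay":0,"az":0,"fingers":1},{"dx":0,"dy":0,"dz":0,"ax":0,"ay":0,"az":0,"fingers":1},{"dx":0,"dy":0,"dz":0,"ax":0,"ay":0,"az":0,"fingers":1}]' --grip_force 35

```text
time: 3.88
position: [0.4274, 0.0006, 0.0091]
eef_rot: [179.9, -0.2, 32.9]
force: [-1.4, 1.1, 5.6]
opening: 0.342
```

```bash
python3 - <<'E'
from h import *
s=ctrl.state(); print(s["opening"],s["position"],s["force"])
p,d=ctrl.camera("side"); 
p=cv2.resize(p[180:300,270:420],(750,600),interpolation=cv2.INTER_CUBIC); cv2.imwrite(f"pics/side3.png",p)
E
```

```text
0.34167372705401405 [0.42741408 0.00062422 0.00908316] [-1.42251019  1.11873466  5.627039  ]
```

View pics/side3.png

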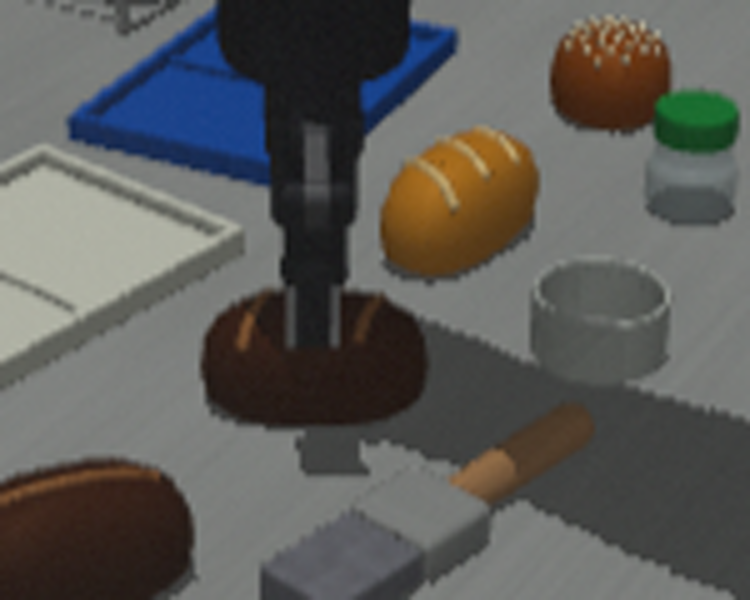

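```bash
python3 - <<'E'
from h import *
p,d=ctrl.camera("side"); c=cam("side"); M=np.array(c["world_to_cam"])
for (u,v) in [(332,246),(332,248),(331,244),(332,240),(332,252),(332,258),(322,250),(345,250)]:
    z=d[v,u]; P=np.array([(u-c["cx"])/c["fx"]*z,(v-c["cy"])/c["fy"]*z,z]); w=(P-M[:3,3])@M[:3,:3]
    print(u,v,(w*1000).round(1), "offset along tool y", round(1000*((w[0]-.4274)*.545-(w[1]-.0006)*.839),1))
E
```

```text
332 246 [412.2  21.2  50.4] offset along tool y -25.6
332 248 [411.6  22.3  46.4] offset along tool y -26.8
331 244 [413.2  23.6  56.1] offset along tool y -27.0
332 240 [412.2  21.4  64.7] offset along tool y -25.7
332 252 [413.8  18.5  34. ] offset along tool y -22.4
332 258 [412.7  20.3  20.7] offset along tool y -24.6
322 250 [433.3  26.3  36.6] offset along tool y -18.3
345 250 [392.9   1.3  36.7] offset along tool y -19.4
```

step_arm --increments '[{"dx":0,"dy":0,"dz":0,"ax":0,"ay":0,"az":0,"fingers":8.5},{"dx":0,"dy":0,"dz":0,"ax":0,"ay":0,"az":0,"fingers":8.5},{"dx":0,"dy":0,"dz":0,"ax":0,"ay":0,"az":0,"fingers":8.5},{"dx":0,"dy":0,"dz":0,"ax":0,"ay":0,"az":0,"fingers":8.5},{"dx":0,"dy":0,"dz":-3,"ax":0,"ay":0,"az":0,"fingers":8.5},{"dx":0,"dy":0,"dz":-6,"ax":0,"ay":0,"az":0,"fingers":8.5},{"dx":0,"dy":0,"dz":-9,"ax":0,"ay":0,"az":0,"fingers":4},{"dx":0,"dy":0,"dz":-9,"ax":0,"ay":0,"az":0,"fingers":4},{"dx":0,"dy":0,"dz":-9,"ax":0,"ay":0,"az":0,"fingers":4},{"dx":0,"dy":0,"dz":-9,"ax":0,"ay":0,"az":0,"fingers":4}]'

```text
time: 5.22
position: [0.4258, 0.0007, 0.0978]
eef_rot: [-180.0, -0.1, 32.9]
force: [-1.1, -0.1, -0.7]
opening: 0.466
```

```bash
python3 - <<'E'
from h import *
s=ctrl.state(); print(s["opening"],s["position"],s["force"],s["eef_rot"])
p,d=ctrl.camera("side"); np.save("side4.npy",d); cv2.imwrite("pics/side4f.png",p)
c=cam("side"); M=np.array(c["world_to_cam"]); q=M[:3,:3]@s["position"]+M[:3,3]; u=c["fx"]*q[0]/q[2]+c["cx"]; v=c["fy"]*q[1]/q[2]+c["cy"]; print("TCP px",u,v)
o=p.copy(); cv2.circle(o,(int(u),int(v)),1,(0,0,255),-1)
cv2.imwrite("pics/side4.png",cv2.resize(o[130:290,250:450],(750,600),interpolation=cv2.INTER_NEAREST))
E
```

```text
0.46642950304323605 [0.42580996 0.00072782 0.09779917] [-1.11347623 -0.1162492  -0.73155933] [-1.79957970e+02 -8.90597951e-02  3.29374421e+01]
TCP px 331.66680723055237 219.7843625626998
```

View pics/side4.png

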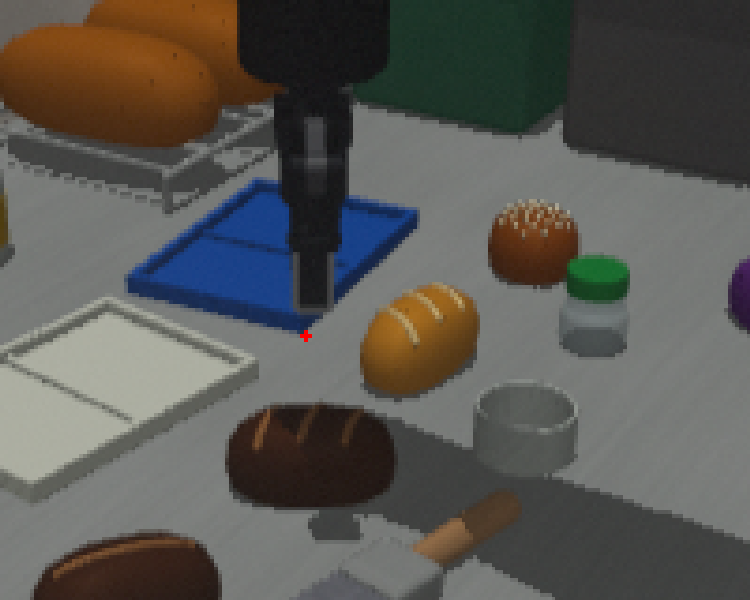

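```bash
python3 - <<'E'
from h import *
d=np.load("side4.npy"); c=cam("side"); M=np.array(c["world_to_cam"])
for u in (330,333,336):
  for v in (206,210,212,213,214,215):
    z=d[v,u]; P=np.array([(u-c["cx"])/c["fx"]*z,(v-c["cy"])/c["fy"]*z,z]); w=(P-M[:3,3])@M[:3,:3]
    print(u,v,(w*1000).round(1), "off", round(1000*((w[0]-.4258)*.545-(w[1]-.0007)*.839),1),round(1000*((w[0]-.4258)*.839+(w[1]-.0007)*.545),1))
E
```

```text
330 206 [411.5  30.4 145.2] off -32.7 4.2
330 210 [411.3  30.7 136.8] off -33.1 4.2
330 212 [415.6  23.8 128.3] off -24.9 4.0
330 213 [ 530.  -161.4   14.4] off 192.8 -0.9
330 214 [ 529.5 -160.6   12.1] off 191.8 -0.9
330 215 [ 529.4 -160.6    9.3] off 191.8 -0.9
333 206 [407.4  26.2 144.5] off -31.4 -1.6
333 210 [405.8  28.7 137.4] off -34.4 -1.6
333 212 [411.4  19.3 127.5] off -23.4 -1.9
333 213 [ 529.4 -174.8    8.7] off 203.7 -8.7
333 214 [ 528.5 -173.4    6.8] off 202.0 -8.7
333 215 [ 528.1 -172.6    4.4] off 201.1 -8.7
336 206 [401.8  24.2 145.1] off -32.8 -7.3
336 210 [403.5  21.2 134.8] off -29.3 -7.5
336 212 [405.3  18.1 128.6] off -25.7 -7.7
336 213 [ 530.6 -191.5    1.1] off 218.4 -16.8
336 214 [ 5.294e+02 -1.894e+02 -5.000e-01] off 215.9 -16.7
336 215 [ 524.7 -181.6    1.4] off 206.8 -16.4
```

step_arm --increments '[{"dx":0,"dy":0,"dz":0,"ax":0,"ay":0,"az":0,"fingers":5},{"dx":0,"dy":0,"dz":0,"ax":0,"ay":0,"az":0,"fingers":5},{"dx":0,"dy":0,"dz":0,"ax":0,"ay":0,"az":0,"fingers":5}]'

```text
time: 5.65
position: [0.4258, 0.0007, 0.0977]
eef_rot: [-179.9, -0.1, 32.9]
force: [0.2, -0.2, 0.6]
opening: 0.585
```

```bash
cat > tip.py <<'E'
from h import *
import sys
# height of the near finger's lower end: its outer face is at depth of the finger; last rows found by depth jump in the side view
def go():
    s=ctrl.state(); p,d=ctrl.camera("side"); c=cam("side"); M=np.array(c["world_to_cam"]); m=(d>0)
    W=np.full(d.shape+(3,),np.nan); v,u=np.nonzero(m); z=d[v,u]
    P=np.c_[(u-c["cx"])/c["fx"]*z,(v-c["cy"])/c["fy"]*z,z]; W[v,u]=(P-M[:3,3])@M[:3,:3]
    y=np.radians(s["eef_rot"][2]); o=W-s["position"]; t=o[...,0]*np.cos(y)+o[...,1]*np.sin(y); a=o[...,0]*np.sin(y)-o[...,1]*np.cos(y)
    k=(abs(t)<.009)&(abs(a)<.07)&(W[...,2]>.03+0)&(W[...,2]<s["position"][2]+.08)
    print("TCP",(s["position"]*1000).round(1),"open",round(s["opening"],3))
    for uu in np.unique(np.nonzero(k)[1]):
        r=np.nonzero(k[:,uu])[0]; w=W[r[-1],uu]*1000; print(uu,r[-1],w.round(1),"a",round(a[r[-1],uu]*1000,1),"| 3 up",(W[r[-1]-3,uu]*1000).round(1))
    q=(W[...,0]>.39)&(W[...,0]<.46)&(abs(W[...,1])<.04)&(W[...,2]<.06); print("roll z",np.percentile(W[q][:,2],[50,98,99.5]).round(4))
go()
E
python3 tip.py
```

```text
TCP [425.8   0.7  97.7] open 0.585
328 254 [419.8  24.5  30.4] a -23.2 | 3 up [420.5  23.4  36.9]
329 253 [419.9  20.5  30.7] a -19.8 | 3 up [418.3  23.   39.8]
330 253 [417.5  20.4  31.4] a -21.1 | 3 up [417.2  20.9  39. ]
331 254 [414.6  21.2  30.3] a -23.2 | 3 up [417.1  17.1  34.7]
332 253 [411.5  22.4  34.4] a -25.9 | 3 up [414.7  17.1  37.8]
333 253 [413.   16.   30.5] a -19.8 | 3 up [413.4  15.3  37.3]
334 254 [409.2  18.1  30.5] a -23.6 | 3 up [410.5  16.   36.2]
335 253 [408.2  15.9  32.1] a -22.3 | 3 up [410.   13.   37.2]
336 253 [407.1  13.6  31.2] a -21.0 | 3 up [409.3  10.1  36. ]
337 196 [388.9  42.4 176.7] a -55.0 | 3 up [388.3  43.5 183.4]
roll z [0.0299 0.051  0.0521]
```

```bash
sed -i 's/>.03+0/>max(.06,s["position"][2]-.01)/' tip.py; python3 tip.py
```

```text
TCP [425.9   0.7  97.8] open 0.585
327 199 [447.7 -16.4 132.1] a 26.2 | 3 up [403.9  53.4 177.4]
328 212 [416.8  29.2 130.3] a -28.9 | 3 up [416.   30.5 137.6]
329 213 [414.3  29.6 129. ] a -30.5 | 3 up [414.5  29.3 135.3]
330 213 [412.9  28.2 128.7] a -30.1 | 3 up [408.6  35.1 139.4]
331 213 [410.6  28.1 129.3] a -31.3 | 3 up [408.7  31.2 137.7]
332 213 [410.6  24.5 127.8] a -28.3 | 3 up [405.2  33.2 139.5]
333 213 [406.5  27.5 130.2] a -33.0 | 3 up [404.8  30.3 138.4]
334 213 [407.2  22.5 127.8] a -28.4 | 3 up [402.5  30.4 139. ]
335 213 [405.   22.4 128.3] a -29.5 | 3 up [401.5  28.3 138.3]
336 213 [403.5  21.1 128.2] a -29.3 | 3 up [399.   28.7 139.2]
337 196 [389.4  41.7 176.3] a -54.3 | 3 up [389.1  42.3 182.7]
roll z [0.0299 0.0509 0.052 ]
```

step_arm --increments '[{"dx":0,"dy":0,"dz":0,"ax":0,"ay":0,"az":0,"fingers":8.5},{"dx":0,"dy":0,"dz":0,"ax":0,"ay":0,"az":0,"fingers":8.5},{"dx":0,"dy":0,"dz":2,"ax":0,"ay":0,"az":0,"fingers":8.5},{"dx":0,"dy":0,"dz":4,"ax":0,"ay":0,"az":0,"fingers":8.5},{"dx":0,"dy":0,"dz":6,"ax":0,"ay":0,"az":0,"fingers":8.5},{"dx":0,"dy":0,"dz":8,"ax":0,"ay":0,"az":0,"fingers":8.5},{"dx":0,"dy":0,"dz":9.8,"ax":0,"ay":0,"az":0,"fingers":8.5},{"dx":0,"dy":0,"dz":9.8,"ax":0,"ay":0,"az":0,"fingers":8.5},{"dx":0,"dy":0,"dz":9.8,"ax":0,"ay":0,"az":0,"fingers":8.5}]'

```text
time: 6.88
position: [0.4266, 0.0008, 0.0004]
eef_rot: [-180.0, -0.1, 32.9]
force: [-0.5, 0.4, -0.7]
opening: 0.994
```

```bash
python3 plan.py 426 1 -18 33; python3 - <<'E'
from h import *
p,d=ctrl.camera("side"); 
p=cv2.resize(p[180:300,270:420],(750,600),interpolation=cv2.INTER_CUBIC); cv2.imwrite(f"pics/side5.png",p)
E
```

```text
t 6.88 pos [4.266e+02 8.000e-01 4.000e-01] rpy [-1.80e+02 -1.00e-01  3.29e+01] q1,q6 [ -9. 138.] F [-0.5  0.4 -0.7] open 0.994
yaw 33.0 q6 147.0 d [-0.04 -0.05  1.84] a [-0.  -0.1 -0.1]
```

View pics/side5.png

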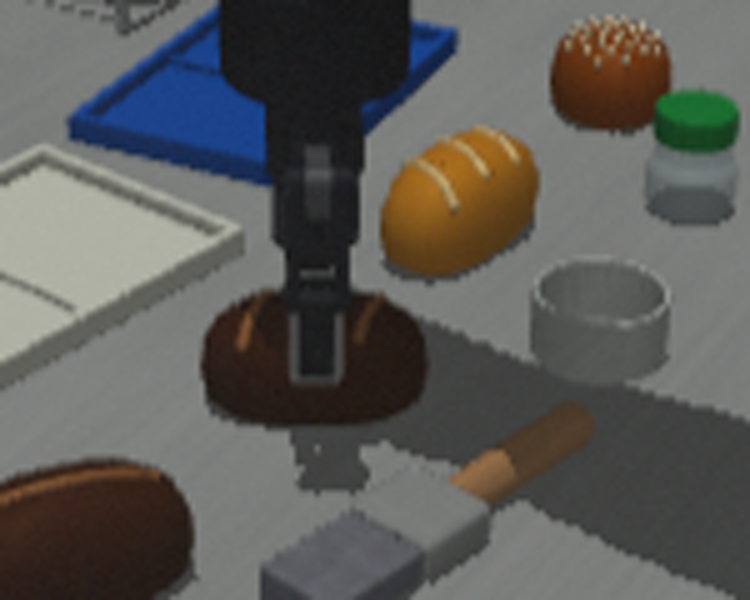

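step_arm --increments '[{"dx":0,"dy":0,"dz":0.7,"ax":0,"ay":0,"az":0,"fingers":8.5},{"dx":0,"dy":0,"dz":1.3,"ax":0,"ay":0,"az":0,"fingers":8.5},{"dx":0,"dy":0,"dz":1.8,"ax":0,"ay":0,"az":0,"fingers":8.5},{"dx":0,"dy":0,"dz":1.8,"ax":0,"ay":0,"az":0,"fingers":6},{"dx":0,"dy":0,"dz":1.8,"ax":0,"ay":0,"az":0,"fingers":4},{"dx":0,"dy":0,"dz":1.8,"ax":0,"ay":0,"az":0,"fingers":4},{"dx":0,"dy":0,"dz":1.8,"ax":0,"ay":0,"az":0,"fingers":4},{"dx":0,"dy":0,"dz":1.8,"ax":0,"ay":0,"az":0,"fingers":4}]' --grip_force 35

```text
time: 7.92
position: [0.4273, 0.0007, -0.0172]
eef_rot: [180.0, -0.2, 32.9]
force: [0.3, 0.2, 1.5]
opening: 0.578
```

```bash
python3 plan.py 602 -198 80 5.2; python3 - <<'E'
from h import *
p,d=ctrl.camera("side"); 
p=cv2.resize(p[180:300,270:420],(750,600),interpolation=cv2.INTER_CUBIC); cv2.imwrite(f"pics/side6.png",p)
E
```

```text
t 7.92 pos [427.3   0.7 -17.2] rpy [180.   -0.2  32.9] q1,q6 [ -9. 138.] F [0.3 0.2 1.5] open 0.578
yaw 5.2 q6 157.0 d [ 3.89 26.18 -9.69] a [-0.  -0.2 27.7]
```

View pics/side6.png

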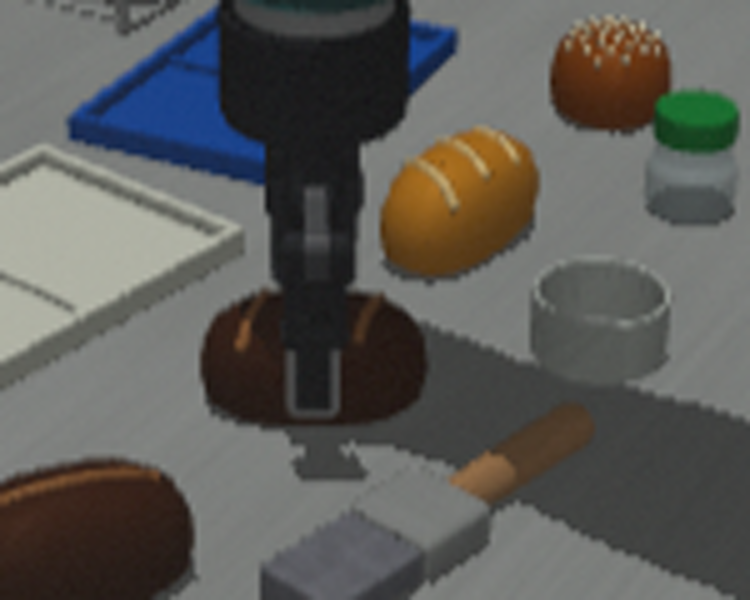

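step_arm --increments '[{"dx":0,"dy":0,"dz":-2,"ax":0,"ay":0,"az":0,"fingers":4},{"dx":0,"dy":0,"dz":-6,"ax":0,"ay":0,"az":0,"fingers":4},{"dx":0,"dy":2,"dz":-9,"ax":0,"ay":0,"az":3,"fingers":4},{"dx":0,"dy":7,"dz":-9.7,"ax":0,"ay":0,"az":8,"fingers":4},{"dx":-0.2,"dy":12,"dz":-9.7,"ax":0,"ay":0,"az":13,"fingers":4},{"dx":-0.3,"dy":17,"dz":-9.7,"ax":0,"ay":0,"az":18,"fingers":4},{"dx":-0.4,"dy":22,"dz":-9.7,"ax":0,"ay":0,"az":23,"fingers":4},{"dx":-0.5,"dy":27,"dz":-9.7,"ax":0,"ay":0,"az":27.7,"fingers":4},{"dx":-0.5,"dy":32,"dz":-9.7,"ax":0,"ay":0,"az":27.7,"fingers":4},{"dx":-0.5,"dy":34.4,"dz":-9.7,"ax":0,"ay":0,"az":27.7,"fingers":4}]'

```text
time: 9.22
position: [0.6109, -0.2933, 0.0794]
eef_rot: [-180.0, -0.2, 5.1]
force: [0.7, 0.4, -0.9]
opening: 0.579
```

```bash
python3 plan.py 610.4 -290.9 30 5.2; python3 - <<'E'
from h import *
for n in("top","side"):
    p,d=ctrl.camera(n); cv2.imwrite(f"pics/{n}7.png",p)
E
```

```text
t 9.22 pos [ 610.9 -293.3   79.4] rpy [-180.    -0.2    5.1] q1,q6 [-31. 144.] F [ 0.7  0.4 -0.9] open 0.579
yaw 5.2 q6 149.0 d [-0.04 -0.24  4.94] a [-0.  -0.2 -0.1]
```

View pics/side7.png

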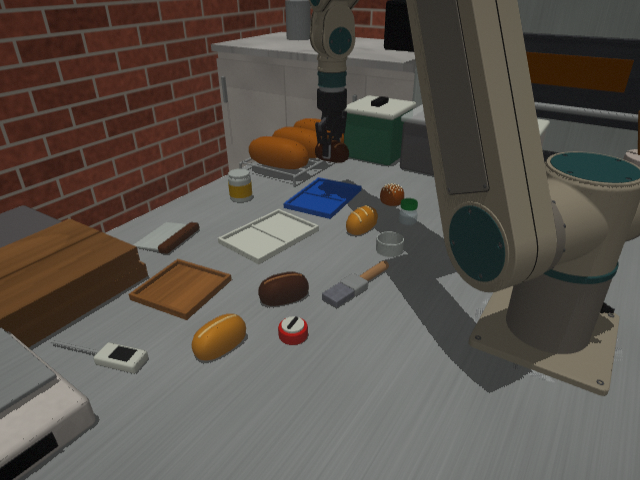

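View pics/top7.png

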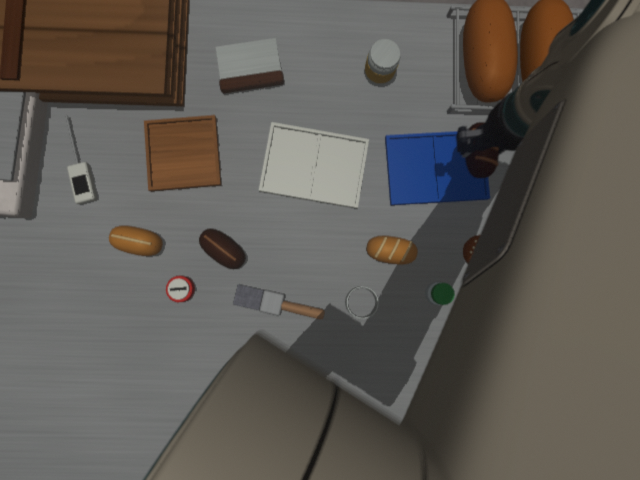

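```bash
cat > held.py <<'E'
from h import *
import sys
# side-view points of the held thing: near TCP, lowest heights
s=ctrl.state(); p,d=ctrl.camera("side"); c=cam("side"); P=pts(c,d,np.ones(d.shape,bool)); o=P-s["position"]
y=np.radians(s["eef_rot"][2]); t=o[:,0]*np.cos(y)+o[:,1]*np.sin(y); a=o[:,0]*np.sin(y)-o[:,1]*np.cos(y)
zl=max(s["position"][2]+.005,.015)
k=(abs(t)<.07)&(abs(a)<.05)&(P[:,2]>zl)&(P[:,2]<s["position"][2]+.07)
for n,v in(("x(tool)",t[k]),("y(tool)",a[k]),("z above TCP",o[k,2])): print(n,(np.percentile(v,[1,5,50,95,99])*1000).round(1))
E
python3 held.py
```

```text
x(tool) [-49.7 -46.3 -14.5  29.8  37.8]
y(tool) [-39.3 -35.7 -18.   14.1  31.2]
z above TCP [19.6 22.9 47.6 67.  69. ]
```

step_arm --increments '[{"dx":0,"dy":-0.2,"dz":2,"ax":0,"ay":0,"az":0,"fingers":4},{"dx":0,"dy":-0.2,"dz":4,"ax":0,"ay":0,"az":0,"fingers":4},{"dx":0,"dy":-0.2,"dz":5,"ax":0,"ay":0,"az":0,"fingers":4},{"dx":0,"dy":-0.2,"dz":5,"ax":0,"ay":0,"az":0,"fingers":4}]'

```text
time: 9.88
position: [0.6081, -0.2881, 0.0272]
eef_rot: [-179.8, 0.0, 5.2]
force: [0.1, -0.1, -1.6]
opening: 0.582
```

```bash
python3 held.py;python3 plan.py 610.4 -290.9 -10 5.2
```

```text
x(tool) [-49.6 -46.5 -14.7  29.5  38.8]
y(tool) [-38.1 -35.  -17.2  18.2  29.7]
z above TCP [18.9 23.1 48.3 67.5 69. ]
t 9.93 pos [ 609.  -288.8   28.4] rpy [-1.798e+02 -1.000e-01  5.200e+00] q1,q6 [-31. 144.] F [ 0.8 -0.1 -0.4] open 0.581
yaw 5.2 q6 149.0 d [0.11 0.24 3.84] a [-0.2 -0.1 -0. ]
```

step_arm --increments '[{"dx":0.1,"dy":0.2,"dz":1,"ax":-0.2,"ay":0,"az":0,"fingers":4},{"dx":0.1,"dy":0.2,"dz":2,"ax":-0.2,"ay":0,"az":0,"fingers":4},{"dx":0.1,"dy":0.2,"dz":3,"ax":-0.2,"ay":0,"az":0,"fingers":4},{"dx":0.1,"dy":0.2,"dz":3.6,"ax":-0.2,"ay":0,"az":0,"fingers":4},{"dx":0.1,"dy":0.2,"dz":3.6,"ax":-0.2,"ay":0,"az":0,"fingers":4},{"dx":0.1,"dy":0.2,"dz":3.6,"ax":-0.2,"ay":0,"az":0,"fingers":4}]'

```text
time: 10.68
position: [0.6105, -0.2907, -0.0074]
eef_rot: [179.9, -0.1, 5.2]
force: [0.7, 0.5, -1.5]
opening: 0.577
```

```bash
python3 plan.py 610.4 -290.9 -11.5 5.2; python3 - <<'E'
from h import *
for n in("top","side"):
    p,d=ctrl.camera(n); cv2.imwrite(f"pics/{n}8.png",cv2.resize(p[110:230,270:420] if n=="side" else p[100:220,370:520],(750,600),interpolation=cv2.INTER_CUBIC))
E
```

```text
t 10.68 pos [ 610.5 -290.7   -7.4] rpy [ 1.799e+02 -1.000e-01  5.200e+00] q1,q6 [-31. 144.] F [ 0.7  0.5 -1.5] open 0.577
yaw 5.2 q6 149.0 d [-0.01  0.02  0.41] a [ 0.1 -0.1 -0. ]
```

View pics/side8.png

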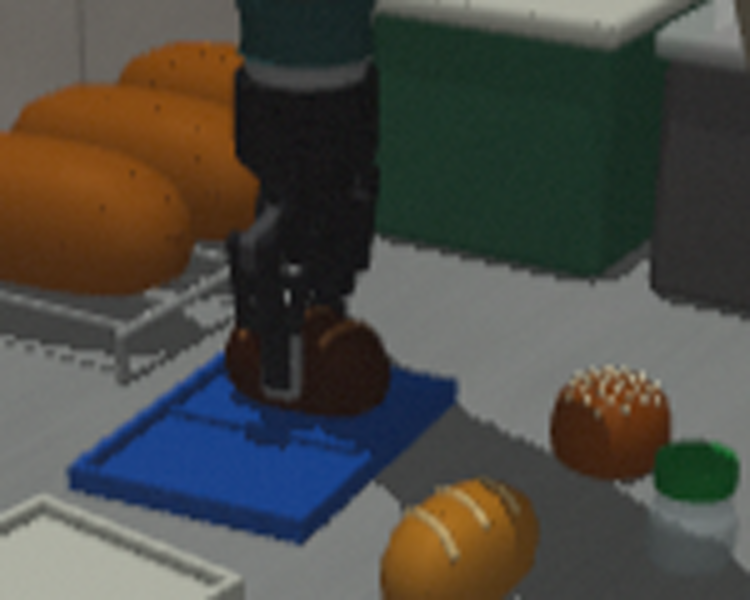

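View pics/top8.png

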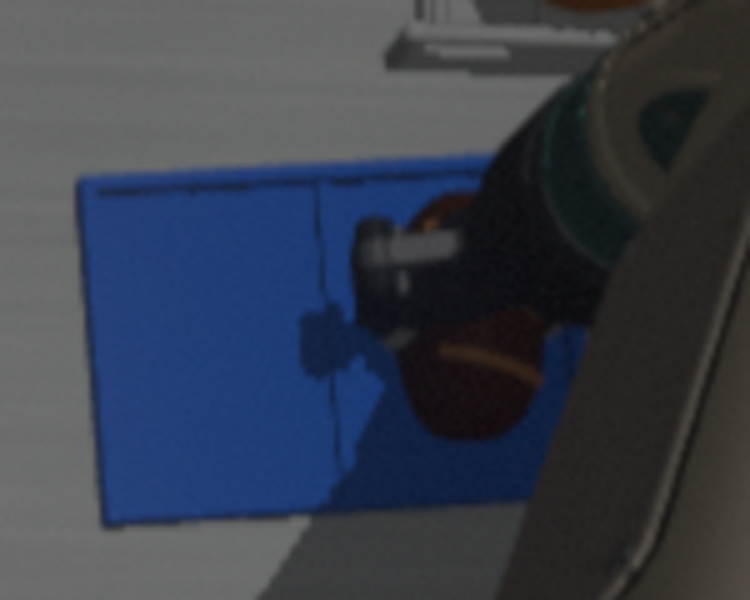

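```bash
python3 - <<'E'
from h import *
c=cam("top")
# roll's ends on its axis, from the zoomed top view (5x from 370,100): upper end ~ (445,193), lower end ~ (470,440)
for z in(.02,.03,.036): print(z,(ray(c,[[370+447/5,100+193/5],[370+470/5,100+440/5]],z)*1000).round(1).tolist())
E
python3 held.py
```

```text
0.02 [[660.7, -285.8, 20.0], [564.0, -294.4, 20.0]]
0.03 [[657.4, -282.6, 30.0], [561.7, -291.0, 30.0]]
0.036 [[655.4, -280.6, 36.0], [560.4, -289.0, 36.0]]
x(tool) [-68.7 -50.2 -15.7  34.   61.4]
y(tool) [-39.4 -36.4 -17.8  25.6  44.9]
z above TCP [22.3 23.  47.4 67.3 69.2]
```

step_arm --increments '[{"dx":0,"dy":0,"dz":0.1,"ax":0,"ay":0,"az":0,"fingers":4},{"dx":0,"dy":0,"dz":0.2,"ax":0,"ay":0,"az":0,"fingers":4},{"dx":0,"dy":0,"dz":0.3,"ax":0,"ay":0,"az":0,"fingers":4},{"dx":0,"dy":0,"dz":0.3,"ax":0,"ay":0,"az":0,"fingers":4}]'

```text
time: 11.32
position: [0.6105, -0.2907, -0.0103]
eef_rot: [179.9, -0.1, 5.2]
force: [0.1, 0.5, -1.0]
opening: 0.579
```

step_arm --increments '[{"dx":0,"dy":0,"dz":0.1,"ax":0,"ay":0,"az":0,"fingers":4},{"dx":0,"dy":0,"dz":0.1,"ax":0,"ay":0,"az":0,"fingers":4},{"dx":0,"dy":0,"dz":0.2,"ax":0,"ay":0,"az":0,"fingers":4},{"dx":0,"dy":0,"dz":0.2,"ax":0,"ay":0,"az":0,"fingers":4}]'

```text
time: 11.82
position: [0.6106, -0.2908, -0.0111]
eef_rot: [179.9, -0.1, 5.2]
force: [-1.6, 0.2, 4.9]
opening: 0.581
```

step_arm --increments '[{"dx":0,"dy":0,"dz":0,"ax":0,"ay":0,"az":0,"fingers":5.5},{"dx":0,"dy":0,"dz":0,"ax":0,"ay":0,"az":0,"fingers":6.5},{"dx":0,"dy":0,"dz":0,"ax":0,"ay":0,"az":0,"fingers":6.5},{"dx":0,"dy":0,"dz":-1,"ax":0,"ay":0,"az":0,"fingers":6.5},{"dx":0,"dy":0,"dz":-4,"ax":0,"ay":0,"az":0,"fingers":6.5},{"dx":0,"dy":0,"dz":-8,"ax":0,"ay":0,"az":0,"fingers":8.5},{"dx":0,"dy":0,"dz":-11,"ax":0,"ay":0,"az":0,"fingers":8.5},{"dx":0,"dy":0,"dz":-11,"ax":0,"ay":0,"az":0,"fingers":8.5}]'

```text
time: 12.82
position: [0.6131, -0.2923, 0.1032]
eef_rot: [179.7, -0.5, 5.2]
force: [0.3, 0.0, -0.5]
opening: 0.992
```

```bash
python3 plan.py 435 161 100 52
```

```text
t 12.82 pos [ 613.1 -292.3  103.2] rpy [179.7  -0.5   5.2] q1,q6 [-31. 144.] F [ 0.3  0.  -0.5] open 0.992
yaw 52.0 q6 148.0 d [-13.64 -46.75  -0.07] a [  0.5  -0.3 -46.8]
```

step_arm --increments '[{"dx":-0.6,"dy":-2,"dz":0,"ax":0,"ay":0,"az":-3,"fingers":8.5},{"dx":-2,"dy":-7,"dz":0,"ax":0,"ay":0,"az":-8,"fingers":8.5},{"dx":-3.5,"dy":-12,"dz":0,"ax":0,"ay":0,"az":-14,"fingers":8.5},{"dx":-5,"dy":-17,"dz":0,"ax":0,"ay":0,"az":-20,"fingers":8.5},{"dx":-6.5,"dy":-22,"dz":0,"ax":0,"ay":0,"az":-26,"fingers":8.5},{"dx":-8,"dy":-27.5,"dz":0,"ax":0,"ay":0,"az":-32,"fingers":8.5},{"dx":-9.6,"dy":-33,"dz":0,"ax":0,"ay":0,"az":-38,"fingers":8.5},{"dx":-11.2,"dy":-38.5,"dz":0,"ax":0,"ay":0,"az":-43,"fingers":8.5},{"dx":-12.6,"dy":-43,"dz":0,"ax":0,"ay":0,"az":-46.8,"fingers":8.5},{"dx":-13.6,"dy":-46.8,"dz":0,"ax":0.5,"ay":-0.3,"az":-46.8,"fingers":8.5}]'

```text
time: 14.08
position: [0.4311, 0.1632, 0.0976]
eef_rot: [-179.8, 0.2, 52.2]
force: [0.4, 0.8, -0.4]
opening: 0.992
```

```bash
python3 - <<'E'
from h import *
p,d=ctrl.camera("top"); cv2.imwrite("pics/top9.png",p); np.save("top9.npy",d)
c=cam("top"); m=seg(p,"rye_b"); cnt=max(cv2.findContours(m.astype(np.uint8),0,1)[0],key=len)
print(m.sum(),rect(ray(c,cnt,.034)))
E
python3 plan.py 435 161 0 52 435 161 -18 52
```

```text
689 [427.4 147.8  61.   47.7  58.4]
t 14.12 pos [429.8 166.2  97.5] rpy [-1.796e+02  1.000e-01  5.240e+01] q1,q6 [ 13. 141.] F [-1.5  1.7  0.2] open 0.997
yaw 52.0 q6 148.0 d [-0.08  0.79  9.75] a [-0.4  0.1  0.4]
yaw 52.0 q6 148.0 d [-0.08  0.8  11.55] a [-0.4  0.1  0.4]
```

View pics/top9.png

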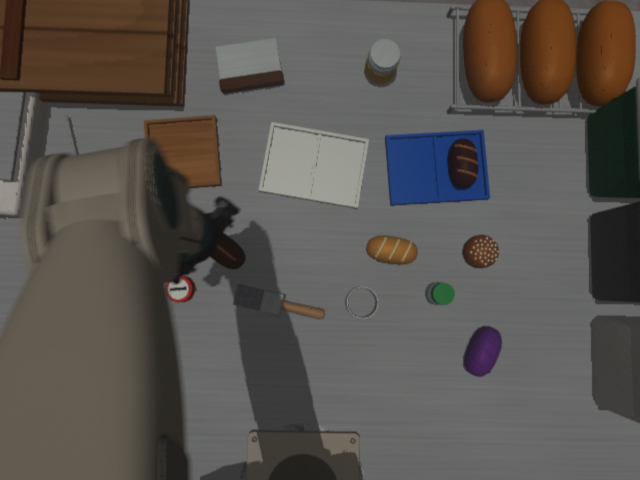

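step_arm --increments '[{"dx":-0.1,"dy":0.8,"dz":0,"ax":-0.4,"ay":0,"az":0.4,"fingers":7.5},{"dx":-0.1,"dy":0.8,"dz":2,"ax":-0.4,"ay":0,"az":0.4,"fingers":7.5},{"dx":-0.1,"dy":0.8,"dz":5,"ax":-0.4,"ay":0,"az":0.4,"fingers":7.5},{"dx":-0.1,"dy":0.8,"dz":7,"ax":-0.4,"ay":0,"az":0.4,"fingers":7.5},{"dx":-0.1,"dy":0.8,"dz":7,"ax":-0.4,"ay":0,"az":0.4,"fingers":7.5},{"dx":-0.1,"dy":0.8,"dz":7,"ax":-0.4,"ay":0,"az":0.4,"fingers":7.5}]'

```text
time: 14.88
position: [0.4353, 0.1602, 0.0277]
eef_rot: [180.0, 0.1, 51.9]
force: [0.4, -0.2, 0.4]
opening: 0.88
```

```bash
python3 plan.py 435 161 -18 52; python3 - <<'E'
from h import *
p,d=ctrl.camera("side"); 
p=cv2.resize(p[220:360,210:385],(750,600),interpolation=cv2.INTER_CUBIC); cv2.imwrite(f"pics/side10.png",p)
E
```

```text
t 14.88 pos [435.3 160.2  27.7] rpy [1.80e+02 1.00e-01 5.19e+01] q1,q6 [ 12. 140.] F [ 0.4 -0.2  0.4] open 0.88
yaw 52.0 q6 148.0 d [ 0.05 -0.08  4.57] a [ 0.   0.1 -0.1]
```

View pics/side10.png

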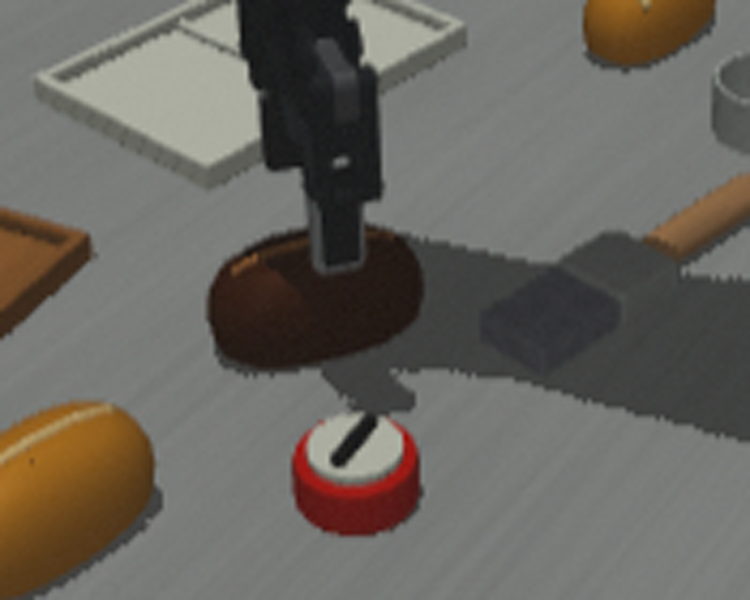

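step_arm --increments '[{"dx":0,"dy":-0.1,"dz":1.5,"ax":0,"ay":0,"az":0,"fingers":7.5},{"dx":0,"dy":-0.1,"dz":3,"ax":0,"ay":0,"az":0,"fingers":7.5},{"dx":0,"dy":-0.1,"dz":4.6,"ax":0,"ay":0,"az":0,"fingers":7.5},{"dx":0,"dy":-0.1,"dz":4.6,"ax":0,"ay":0,"az":0,"fingers":7.5},{"dx":0,"dy":-0.1,"dz":4.6,"ax":0,"ay":0,"az":0,"fingers":6},{"dx":0,"dy":-0.1,"dz":4.6,"ax":0,"ay":0,"az":0,"fingers":4},{"dx":0,"dy":-0.1,"dz":4.6,"ax":0,"ay":0,"az":0,"fingers":4},{"dx":0,"dy":-0.1,"dz":4.6,"ax":0,"ay":0,"az":0,"fingers":4},{"dx":0,"dy":-0.1,"dz":4.6,"ax":0,"ay":0,"az":0,"fingers":4}]'

```text
time: 16.05
position: [0.4358, 0.1612, -0.0173]
eef_rot: [179.9, -0.0, 51.9]
force: [0.5, -0.2, 4.2]
opening: 0.579
```

```bash
python3 plan.py 602 -198 80 5.2
```

```text
t 16.05 pos [435.8 161.2 -17.3] rpy [179.9  -0.   51.9] q1,q6 [ 12. 140.] F [ 0.5 -0.2  4.2] open 0.579
yaw 5.2 q6 157.0 d [-18.02  35.25  -9.66] a [ 0.1 -0.1 46.7]
```

step_arm --increments '[{"dx":0,"dy":0,"dz":-2,"ax":0,"ay":0,"az":0,"fingers":4},{"dx":0,"dy":0,"dz":-6,"ax":0,"ay":0,"az":0,"fingers":4},{"dx":-0.5,"dy":1,"dz":-9.7,"ax":0,"ay":0,"az":3,"fingers":4},{"dx":-2.5,"dy":5,"dz":-9.7,"ax":0,"ay":0,"az":9,"fingers":4},{"dx":-5,"dy":10,"dz":-9.7,"ax":0,"ay":0,"az":16,"fingers":4},{"dx":-8,"dy":15.5,"dz":-9.7,"ax":0,"ay":0,"az":24,"fingers":4},{"dx":-10.5,"dy":21,"dz":-9.7,"ax":0,"ay":0,"az":32,"fingers":4},{"dx":-13.5,"dy":26.5,"dz":-9.7,"ax":0,"ay":0,"az":40,"fingers":4},{"dx":-16,"dy":31.5,"dz":-9.7,"ax":0,"ay":0,"az":46.7,"fingers":4},{"dx":-18,"dy":35.2,"dz":-9.7,"ax":0,"ay":0,"az":46.7,"fingers":4}]'

```text
time: 17.3
position: [0.602, -0.1998, 0.0796]
eef_rot: [180.0, -0.1, 5.1]
force: [0.1, 1.1, -0.6]
opening: 0.576
```

```bash
python3 plan.py 602 -198.3 0 5.2
```

```text
t 17.3 pos [ 602.  -199.8   79.6] rpy [ 1.8e+02 -1.0e-01  5.1e+00] q1,q6 [-24. 151.] F [ 0.1  1.1 -0.6] open 0.576
yaw 5.2 q6 157.0 d [ 0.   -0.16  7.96] a [ 0.  -0.1 -0.1]
```

step_arm --increments '[{"dx":0,"dy":0,"dz":0,"ax":0,"ay":0,"az":0,"fingers":4},{"dx":0,"dy":0,"dz":1.5,"ax":0,"ay":0,"az":0,"fingers":4},{"dx":0,"dy":0,"dz":3.5,"ax":0,"ay":0,"az":0,"fingers":4},{"dx":0,"dy":0,"dz":5.5,"ax":0,"ay":0,"az":0,"fingers":4},{"dx":0,"dy":0,"dz":7.5,"ax":0,"ay":0,"az":0,"fingers":4},{"dx":0,"dy":0,"dz":8,"ax":0,"ay":0,"az":0,"fingers":4},{"dx":0,"dy":0,"dz":8,"ax":0,"ay":0,"az":0,"fingers":4}]'

```text
time: 18.18
position: [0.6016, -0.1992, -0.0009]
eef_rot: [180.0, -0.0, 5.1]
force: [0.8, -0.0, -0.6]
opening: 0.58
```

```bash
python3 plan.py 602 -198.3 -11.5 5.2; python3 - <<'E'
from h import *
for n in("top","side"):
    p,d=ctrl.camera(n); cv2.imwrite(f"pics/{n}11.png",cv2.resize(p[110:230,270:420] if n=="side" else p[100:220,370:520],(750,600),interpolation=cv2.INTER_CUBIC))
E
```

```text
t 18.18 pos [ 601.6 -199.2   -0.9] rpy [180.   -0.    5.1] q1,q6 [-24. 151.] F [ 0.8 -0.  -0.6] open 0.58
yaw 5.2 q6 157.0 d [ 0.05 -0.09  1.06] a [ 0.  -0.  -0.1]
```

View pics/side11.png

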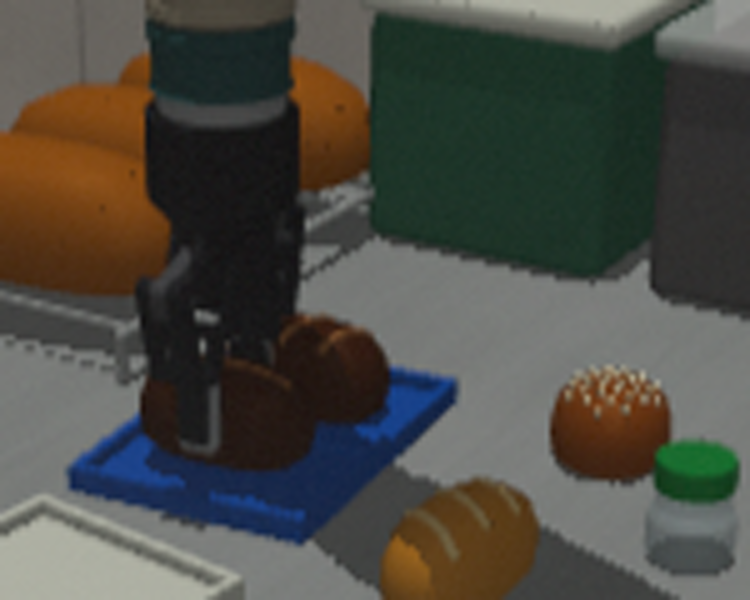

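View pics/top11.png

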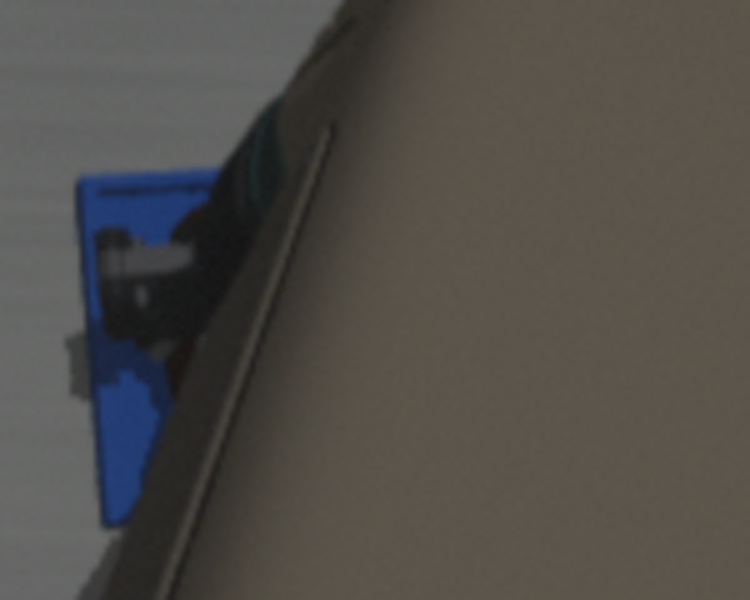

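Rye_b hangs level over the near bay, clear of rye_a. I lower to contact.

step_arm --increments '[{"dx":0,"dy":-0.1,"dz":0.4,"ax":0,"ay":0,"az":0,"fingers":4},{"dx":0,"dy":-0.1,"dz":0.7,"ax":0,"ay":0,"az":0,"fingers":4},{"dx":0,"dy":-0.1,"dz":0.9,"ax":0,"ay":0,"az":0,"fingers":4},{"dx":0,"dy":-0.1,"dz":1.0,"ax":0,"ay":0,"az":0,"fingers":4},{"dx":0,"dy":-0.1,"dz":1.1,"ax":0,"ay":0,"az":0,"fingers":4},{"dx":0,"dy":-0.1,"dz":1.1,"ax":0,"ay":0,"az":0,"fingers":4}]'

```text
time: 19.02
position: [0.6027, -0.199, -0.0107]
eef_rot: [179.9, -0.2, 5.1]
force: [-0.0, -0.7, -0.7]
opening: 0.58
```

step_arm --increments '[{"dx":0,"dy":-0.1,"dz":0.1,"ax":0,"ay":0,"az":0,"fingers":4},{"dx":0,"dy":-0.1,"dz":0.2,"ax":0,"ay":0,"az":0,"fingers":4},{"dx":0,"dy":-0.1,"dz":0.2,"ax":0,"ay":0,"az":0,"fingers":4}]'

```text
time: 19.4
position: [0.603, -0.1986, -0.0112]
eef_rot: [179.8, -0.2, 5.1]
force: [-2.4, -0.5, 6.7]
opening: 0.579
```

step_arm --increments '[{"dx":0,"dy":0,"dz":0,"ax":0,"ay":0,"az":0,"fingers":5.5},{"dx":0,"dy":0,"dz":0,"ax":0,"ay":0,"az":0,"fingers":6.3},{"dx":0,"dy":0,"dz":0,"ax":0,"ay":0,"az":0,"fingers":6.3},{"dx":0,"dy":0,"dz":-1,"ax":0,"ay":0,"az":0,"fingers":6.3},{"dx":0,"dy":0,"dz":-4,"ax":0,"ay":0,"az":0,"fingers":6.3},{"dx":0,"dy":0,"dz":-8,"ax":0,"ay":0,"az":0,"fingers":7.5},{"dx":0,"dy":0,"dz":-11,"ax":0,"ay":0,"az":0,"fingers":7.5},{"dx":0,"dy":0,"dz":-11,"ax":0,"ay":0,"az":0,"fingers":7.5}]'

```text
time: 20.4
position: [0.6054, -0.1995, 0.1028]
eef_rot: [179.6, -0.5, 5.1]
force: [0.1, 0.2, -0.5]
opening: 0.878
```

```bash
python3 plan.py 441 -155 100 83
```

```text
t 20.4 pos [ 605.4 -199.5  102.8] rpy [179.6  -0.5   5.1] q1,q6 [-24. 151.] F [ 0.1  0.2 -0.5] open 0.878
yaw 83.0 q6 78.0 d [-15.98  -5.9    0.09] a [  0.7  -0.2 -77.9]
```

step_arm --increments '[{"dx":-1.5,"dy":-0.5,"dz":0,"ax":0,"ay":0,"az":-9,"fingers":7.5},{"dx":-4,"dy":-1.5,"dz":0,"ax":0,"ay":0,"az":-18,"fingers":7.5},{"dx":-6.5,"dy":-2.5,"dz":0,"ax":0,"ay":0,"az":-27,"fingers":7.5},{"dx":-9,"dy":-3.5,"dz":0,"ax":0,"ay":0,"az":-36,"fingers":7.5},{"dx":-12,"dy":-4.5,"dz":0,"ax":0,"ay":0,"az":-45,"fingers":7.5},{"dx":-14,"dy":-5.3,"dz":0,"ax":0,"ay":0,"az":-54,"fingers":7.5},{"dx":-16,"dy":-5.9,"dz":0,"ax":0,"ay":0,"az":-63,"fingers":7.5},{"dx":-16,"dy":-5.9,"dz":0,"ax":0.5,"ay":-0.2,"az":-71,"fingers":7.5},{"dx":-16,"dy":-5.9,"dz":0,"ax":0.7,"ay":-0.2,"az":-78,"fingers":7.5},{"dx":-16,"dy":-5.9,"dz":0,"ax":0.7,"ay":-0.2,"az":-78,"fingers":7.5}]'

```text
time: 21.65
position: [0.44, -0.1546, 0.1]
eef_rot: [-179.9, -0.1, 83.0]
force: [-0.4, -0.3, 0.6]
opening: 0.875
```

```bash
python3 plan.py 441 -155 30 83 441 -155 -18 83;  python3 - <<'E'
from h import *
p,d=ctrl.camera("side"); cv2.imwrite("pics/side12.png",p)
E
```

```text
t 21.65 pos [ 440.  -154.6  100. ] rpy [-1.799e+02 -1.000e-01  8.300e+01] q1,q6 [-27.  70.] F [-0.4 -0.3  0.6] open 0.875
yaw 83.0 q6 78.0 d [-0.03  0.12  7.  ] a [-0.1 -0.1  0. ]
yaw 83.0 q6 78.0 d [-0.04  0.13 11.8 ] a [-0.1 -0.1  0. ]
```

View pics/side12.png

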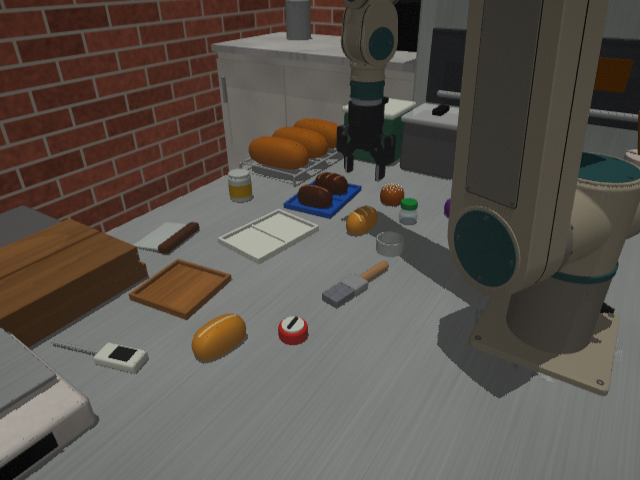

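step_arm --increments '[{"dx":0,"dy":0.1,"dz":3,"ax":0,"ay":0,"az":0,"fingers":7.5},{"dx":0,"dy":0.1,"dz":6,"ax":0,"ay":0,"az":0,"fingers":7.5},{"dx":0,"dy":0.1,"dz":9,"ax":0,"ay":0,"az":0,"fingers":7.5},{"dx":0,"dy":0.1,"dz":11,"ax":0,"ay":0,"az":0,"fingers":7.5},{"dx":0,"dy":0.1,"dz":11.8,"ax":0,"ay":0,"az":0,"fingers":7.5},{"dx":0,"dy":0.1,"dz":11.8,"ax":0,"ay":0,"az":0,"fingers":6},{"dx":0,"dy":0.1,"dz":11.8,"ax":0,"ay":0,"az":0,"fingers":4},{"dx":0,"dy":0.1,"dz":11.8,"ax":0,"ay":0,"az":0,"fingers":4},{"dx":0,"dy":0.1,"dz":11.8,"ax":0,"ay":0,"az":0,"fingers":4},{"dx":0,"dy":0.1,"dz":11.8,"ax":0,"ay":0,"az":0,"fingers":4}]'

```text
time: 22.95
position: [0.4417, -0.155, -0.0171]
eef_rot: [-180.0, -0.0, 83.0]
force: [-0.6, -0.5, 5.3]
opening: 0.575
```

```bash
python3 plan.py 596.8 -51.8 80 -8.5;  python3 - <<'E'
from h import *
p,d=ctrl.camera("side"); cv2.imwrite("pics/side13.png",cv2.resize(p[150:270,300:450],(750,600),interpolation=cv2.INTER_CUBIC))
E
```

```text
t 22.95 pos [ 441.7 -155.   -17.1] rpy [-180.   -0.   83.] q1,q6 [-27.  70.] F [-0.6 -0.5  5.3] open 0.575
yaw 171.5 q6 4.0 d [12.14 14.13 -9.71] a [  0.   -0.  -88.5]
```

View pics/side13.png

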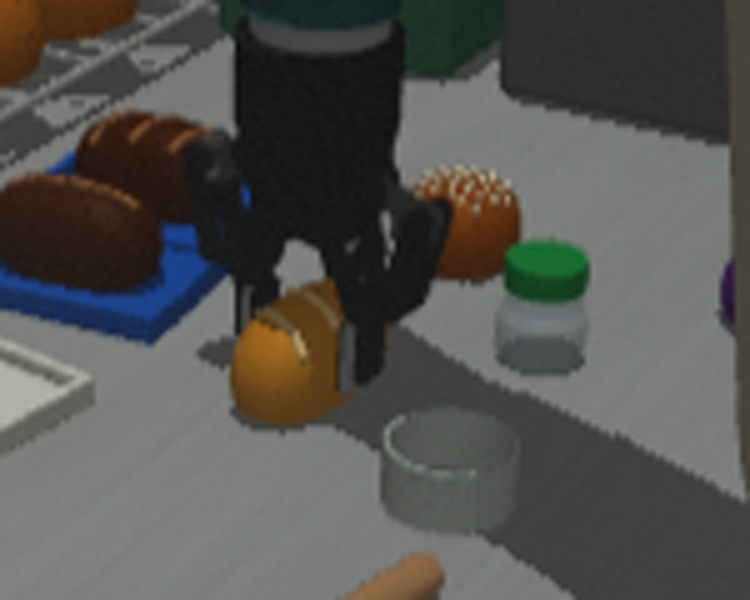

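step_arm --increments '[{"dx":0,"dy":0,"dz":-3,"ax":0,"ay":0,"az":0,"fingers":4},{"dx":0.5,"dy":0.5,"dz":-8,"ax":0,"ay":0,"az":-8,"fingers":4},{"dx":2,"dy":2.5,"dz":-9.7,"ax":0,"ay":0,"az":-18,"fingers":4},{"dx":4,"dy":4.7,"dz":-9.7,"ax":0,"ay":0,"az":-28,"fingers":4},{"dx":6,"dy":7,"dz":-9.7,"ax":0,"ay":0,"az":-38,"fingers":4},{"dx":8,"dy":9.4,"dz":-9.7,"ax":0,"ay":0,"az":-48,"fingers":4},{"dx":10,"dy":11.7,"dz":-9.7,"ax":0,"ay":0,"az":-58,"fingers":4},{"dx":12.1,"dy":14.1,"dz":-9.7,"ax":0,"ay":0,"az":-68,"fingers":4},{"dx":12.1,"dy":14.1,"dz":-9.7,"ax":0,"ay":0,"az":-78,"fingers":4},{"dx":12.1,"dy":14.1,"dz":-9.7,"ax":0,"ay":0,"az":-88.5,"fingers":4}]'

```text
time: 24.25
position: [0.5961, -0.0517, 0.079]
eef_rot: [180.0, -0.1, 171.9]
force: [-0.2, 1.2, -0.5]
opening: 0.578
```

```bash
python3 plan.py 596.8 -51.8 0 -8.5
```

```text
t 24.25 pos [596.1 -51.7  79. ] rpy [ 1.800e+02 -1.000e-01  1.719e+02] q1,q6 [-11.  -3.] F [-0.2  1.2 -0.5] open 0.578
yaw 171.5 q6 4.0 d [-0.09 -0.01  7.9 ] a [ 0.  -0.1  0.4]
```

step_arm --increments '[{"dx":-0.1,"dy":0,"dz":0,"ax":0,"ay":0,"az":0.4,"fingers":4},{"dx":-0.1,"dy":0,"dz":1.5,"ax":0,"ay":0,"az":0.4,"fingers":4},{"dx":-0.1,"dy":0,"dz":3.5,"ax":0,"ay":0,"az":0.4,"fingers":4},{"dx":-0.1,"dy":0,"dz":5.5,"ax":0,"ay":0,"az":0.4,"fingers":4},{"dx":-0.1,"dy":0,"dz":7.5,"ax":0,"ay":0,"az":0.4,"fingers":4},{"dx":-0.1,"dy":0,"dz":8.3,"ax":0,"ay":0,"az":0.4,"fingers":4},{"dx":-0.1,"dy":0,"dz":8.3,"ax":0,"ay":0,"az":0.4,"fingers":4}]'

```text
time: 25.12
position: [0.5959, -0.0516, -0.0051]
eef_rot: [180.0, -0.2, 171.4]
force: [0.4, 0.0, -1.8]
opening: 0.579
```

```bash
python3 plan.py 596.8 -51.8 -11.5 -8.5; python3 - <<'E'
from h import *
for n in("top","side"):
    p,d=ctrl.camera(n); cv2.imwrite(f"pics/{n}14.png",cv2.resize(p[150:270,200:350] if n=="side" else p[100:220,250:400],(750,600),interpolation=cv2.INTER_CUBIC))
E
```

```text
t 25.12 pos [595.9 -51.6  -5.1] rpy [180.   -0.2 171.4] q1,q6 [-11.  -3.] F [ 0.4  0.  -1.8] open 0.579
yaw 171.5 q6 4.0 d [-0.1  -0.01  0.64] a [ 0.  -0.2 -0.1]
```

View pics/side14.png

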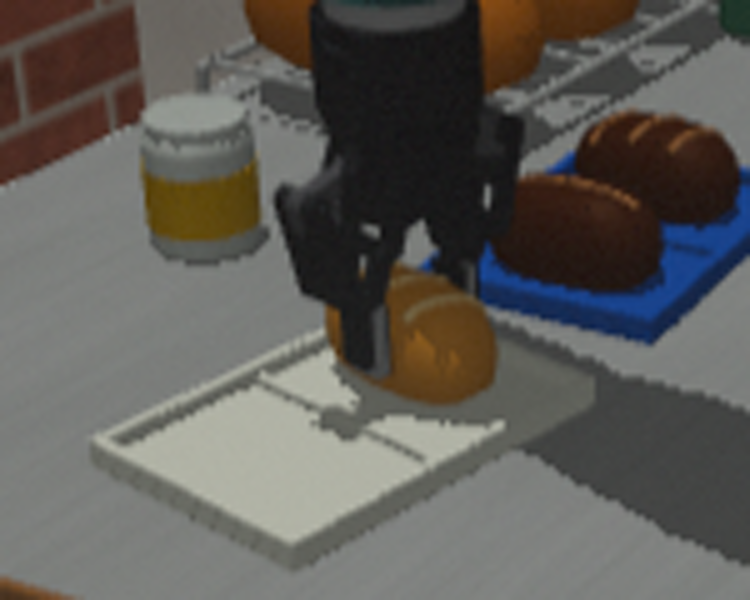

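View pics/top14.png

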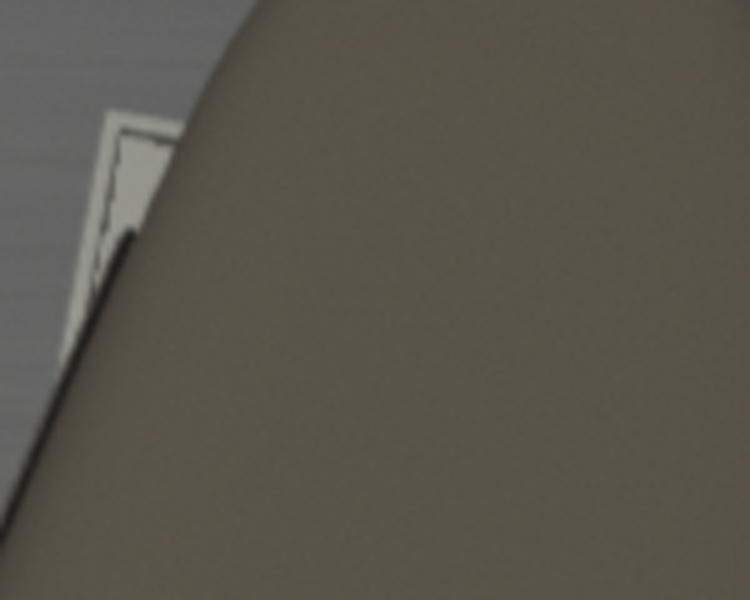

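step_arm --increments '[{"dx":-0.1,"dy":0,"dz":0.2,"ax":0,"ay":0,"az":0,"fingers":4},{"dx":-0.1,"dy":0,"dz":0.4,"ax":0,"ay":0,"az":0,"fingers":4},{"dx":-0.1,"dy":0,"dz":0.5,"ax":0,"ay":0,"az":0,"fingers":4},{"dx":-0.1,"dy":0,"dz":0.6,"ax":0,"ay":0,"az":0,"fingers":4},{"dx":-0.1,"dy":0,"dz":0.7,"ax":0,"ay":0,"az":0,"fingers":4},{"dx":-0.1,"dy":0,"dz":0.7,"ax":0,"ay":0,"az":0,"fingers":4}]'

```text
time: 25.98
position: [0.5982, -0.052, -0.0108]
eef_rot: [180.0, -0.1, 171.4]
force: [-0.0, 0.0, -0.7]
opening: 0.575
```

step_arm --increments '[{"dx":0,"dy":0,"dz":0.1,"ax":0,"ay":0,"az":0,"fingers":4},{"dx":0,"dy":0,"dz":0.2,"ax":0,"ay":0,"az":0,"fingers":4},{"dx":0,"dy":0,"dz":0.2,"ax":0,"ay":0,"az":0,"fingers":4}]'

```text
time: 26.35
position: [0.5984, -0.052, -0.0111]
eef_rot: [180.0, -0.0, 171.4]
force: [-3.1, 1.0, 8.9]
opening: 0.582
```

step_arm --increments '[{"dx":0,"dy":0,"dz":0,"ax":0,"ay":0,"az":0,"fingers":5.5},{"dx":0,"dy":0,"dz":0,"ax":0,"ay":0,"az":0,"fingers":6.3},{"dx":0,"dy":0,"dz":0,"ax":0,"ay":0,"az":0,"fingers":6.3},{"dx":0,"dy":0,"dz":-1,"ax":0,"ay":0,"az":0,"fingers":6.3},{"dx":0,"dy":0,"dz":-4,"ax":0,"ay":0,"az":0,"fingers":6.3},{"dx":0,"dy":0,"dz":-8,"ax":0,"ay":0,"az":0,"fingers":7.5},{"dx":0,"dy":0,"dz":-11,"ax":0,"ay":0,"az":0,"fingers":7.5},{"dx":0,"dy":0,"dz":-11,"ax":0,"ay":0,"az":0,"fingers":7.5}]'

```text
time: 27.35
position: [0.6015, -0.0526, 0.1027]
eef_rot: [-180.0, 0.4, 171.5]
force: [-0.1, 0.5, -0.4]
opening: 0.879
```

```bash
python3 plan.py 446 321 100 79.5
```

```text
t 27.35 pos [601.5 -52.6 102.7] rpy [-180.     0.4  171.5] q1,q6 [-11.  -3.] F [-0.1  0.5 -0.4] open 0.879
yaw -100.5 q6 -44.0 d [20.93 34.63  0.13] a [ -0.3   0.3 -88. ]
```

step_arm --increments '[{"dx":1.5,"dy":2.5,"dz":0,"ax":0,"ay":0,"az":-8,"fingers":7.5},{"dx":4,"dy":6.5,"dz":0,"ax":0,"ay":0,"az":-18,"fingers":7.5},{"dx":6.5,"dy":10.5,"dz":0,"ax":0,"ay":0,"az":-28,"fingers":7.5},{"dx":9,"dy":15,"dz":0,"ax":0,"ay":0,"az":-38,"fingers":7.5},{"dx":11.5,"dy":19,"dz":0,"ax":0,"ay":0,"az":-48,"fingers":7.5},{"dx":14,"dy":23,"dz":0,"ax":0,"ay":0,"az":-58,"fingers":7.5},{"dx":16.5,"dy":27.5,"dz":0,"ax":0,"ay":0,"az":-68,"fingers":7.5},{"dx":19,"dy":31.5,"dz":0,"ax":0,"ay":0,"az":-78,"fingers":7.5},{"dx":20.9,"dy":34.5,"dz":0,"ax":-0.3,"ay":0.3,"az":-88,"fingers":7.5},{"dx":20.9,"dy":34.5,"dz":0,"ax":-0.3,"ay":0.3,"az":-88,"fingers":7.5}]'

```text
time: 28.6
position: [0.4444, 0.321, 0.1001]
eef_rot: [179.9, -0.1, -100.3]
force: [-0.2, -1.2, 0.2]
opening: 0.876
```

```bash
python3 plan.py 446 320.5 -18 79.5;  python3 - <<'E'
from h import *
p,d=ctrl.camera("top"); cv2.imwrite("pics/top15.png",p); np.save("top15.npy",d)
p,d=ctrl.camera("side"); cv2.imwrite("pics/side15.png",p)
E
```

```text
t 28.6 pos [444.4 321.  100.1] rpy [ 1.799e+02 -1.000e-01 -1.003e+02] q1,q6 [ 29. -51.] F [-0.2 -1.2  0.2] open 0.876
yaw 259.5 q6 -44.0 d [ 1.000e-02 -1.900e-01  1.181e+01] a [ 0.1 -0.1  0.2]
```

View pics/side15.png

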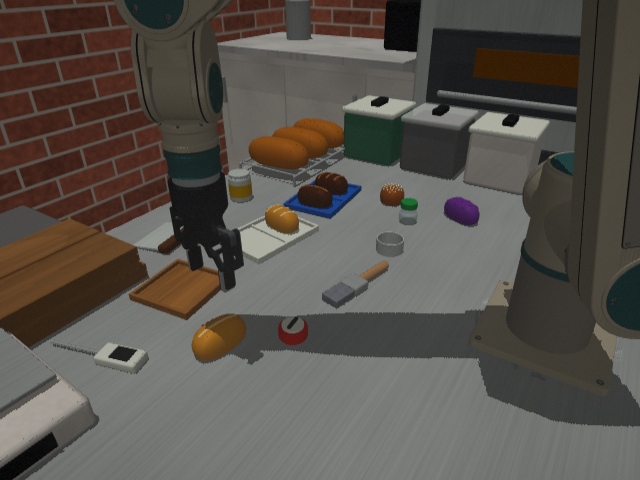

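View pics/top15.png

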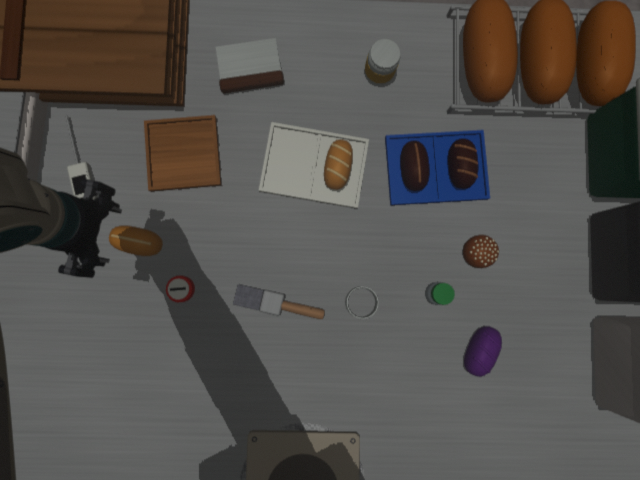

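step_arm --increments '[{"dx":0,"dy":-0.2,"dz":3,"ax":0,"ay":0,"az":0,"fingers":7.5},{"dx":0,"dy":-0.2,"dz":6,"ax":0,"ay":0,"az":0,"fingers":7.5},{"dx":0,"dy":-0.2,"dz":9,"ax":0,"ay":0,"az":0,"fingers":7.5},{"dx":0,"dy":-0.2,"dz":11,"ax":0,"ay":0,"az":0,"fingers":7.5},{"dx":0,"dy":-0.2,"dz":11.8,"ax":0,"ay":0,"az":0,"fingers":7.5},{"dx":0,"dy":-0.2,"dz":11.8,"ax":0,"ay":0,"az":0,"fingers":6},{"dx":0,"dy":-0.2,"dz":11.8,"ax":0,"ay":0,"az":0,"fingers":4},{"dx":0,"dy":-0.2,"dz":11.8,"ax":0,"ay":0,"az":0,"fingers":4},{"dx":0,"dy":-0.2,"dz":11.8,"ax":0,"ay":0,"az":0,"fingers":4},{"dx":0,"dy":-0.2,"dz":11.8,"ax":0,"ay":0,"az":0,"fingers":4}]'

```text
time: 29.95
position: [0.4479, 0.319, -0.0169]
eef_rot: [180.0, -0.1, -100.6]
force: [0.8, -0.0, 4.4]
opening: 0.577
```

```bash
python3 plan.py 610.6 40.2 80 -8.5;  python3 - <<'E'
from h import *
p,d=ctrl.camera("side"); cv2.imwrite("pics/side16.png",cv2.resize(p[250:370,150:300],(750,600),interpolation=cv2.INTER_CUBIC))
E
```

```text
t 29.95 pos [447.9 319.  -16.9] rpy [ 1.800e+02 -1.000e-01 -1.006e+02] q1,q6 [ 29. -51.] F [ 0.8 -0.   4.4] open 0.577
yaw -188.5 q6 12.0 d [ 24.43 -21.11  -9.67] a [-0.  -0.  87.9]
```

View pics/side16.png

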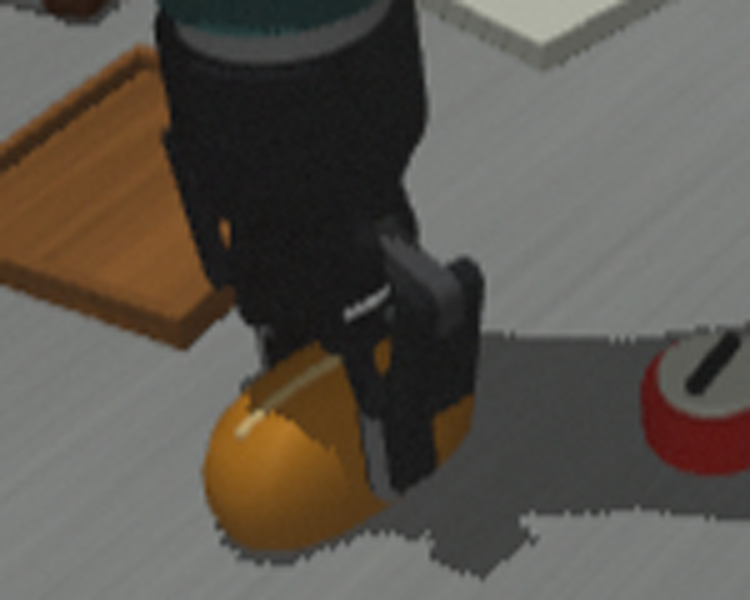

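step_arm --increments '[{"dx":0,"dy":0,"dz":-3,"ax":0,"ay":0,"az":0,"fingers":4},{"dx":0.5,"dy":-0.4,"dz":-8,"ax":0,"ay":0,"az":8,"fingers":4},{"dx":3,"dy":-2.6,"dz":-9.7,"ax":0,"ay":0,"az":18,"fingers":4},{"dx":6.5,"dy":-5.6,"dz":-9.7,"ax":0,"ay":0,"az":28,"fingers":4},{"dx":10,"dy":-8.6,"dz":-9.7,"ax":0,"ay":0,"az":38,"fingers":4},{"dx":13.5,"dy":-11.7,"dz":-9.7,"ax":0,"ay":0,"az":48,"fingers":4},{"dx":17,"dy":-14.7,"dz":-9.7,"ax":0,"ay":0,"az":58,"fingers":4},{"dx":20.5,"dy":-17.7,"dz":-9.7,"ax":0,"ay":0,"az":68,"fingers":4},{"dx":24.4,"dy":-21.1,"dz":-9.7,"ax":0,"ay":0,"az":78,"fingers":4},{"dx":24.4,"dy":-21.1,"dz":-9.7,"ax":0,"ay":0,"az":87.9,"fingers":4}]'

```text
time: 31.25
position: [0.6126, 0.0373, 0.08]
eef_rot: [-179.9, 0.1, 170.9]
force: [-0.7, 0.1, -0.8]
opening: 0.581
```

```bash
python3 plan.py 610.6 40.2 0 -8.5; python3 held.py
```

```text
t 31.25 pos [612.6  37.3  80. ] rpy [-1.799e+02  1.000e-01  1.709e+02] q1,q6 [-3.  7.] F [-0.7  0.1 -0.8] open 0.581
yaw -188.5 q6 12.0 d [0.25 0.26 8.  ] a [-0.1  0.1 -0.6]
x(tool) [-31.5  -7.6  18.3  44.   46.3]
y(tool) [-38.3 -27.9  12.   35.   36.8]
z above TCP [20.3 24.7 51.6 67.5 68.8]
```

step_arm --increments '[{"dx":0.2,"dy":0.2,"dz":0,"ax":0,"ay":0,"az":-0.6,"fingers":4},{"dx":0.2,"dy":0.2,"dz":0,"ax":0,"ay":0,"az":-0.6,"fingers":4},{"dx":0.2,"dy":0.2,"dz":1.5,"ax":0,"ay":0,"az":-0.6,"fingers":4},{"dx":0.2,"dy":0.2,"dz":3.5,"ax":0,"ay":0,"az":-0.6,"fingers":4},{"dx":0.2,"dy":0.2,"dz":5.5,"ax":0,"ay":0,"az":-0.6,"fingers":4},{"dx":0.2,"dy":0.2,"dz":7.5,"ax":0,"ay":0,"az":-0.6,"fingers":4},{"dx":0.2,"dy":0.2,"dz":8.3,"ax":0,"ay":0,"az":-0.6,"fingers":4},{"dx":0.2,"dy":0.2,"dz":8.3,"ax":0,"ay":0,"az":-0.6,"fingers":4}]'

```text
time: 32.3
position: [0.6084, 0.0413, -0.0043]
eef_rot: [-179.9, -0.1, 171.5]
force: [0.2, -0.2, -1.1]
opening: 0.578
```

```bash
python3 plan.py 610.6 40.2 -11 -8.5; python3 - <<'E'
from h import *
for n in("side",):
    p,d=ctrl.camera(n); cv2.imwrite(f"pics/{n}17.png",cv2.resize(p[150:270,200:350],(750,600),interpolation=cv2.INTER_CUBIC))
E
```

```text
t 32.3 pos [608.4  41.3  -4.3] rpy [-1.799e+02 -1.000e-01  1.715e+02] q1,q6 [-2.  6.] F [ 0.2 -0.2 -1.1] open 0.578
yaw -188.5 q6 12.0 d [-0.23 -0.07  0.67] a [-0.1 -0.1 -0. ]
```

View pics/side17.png

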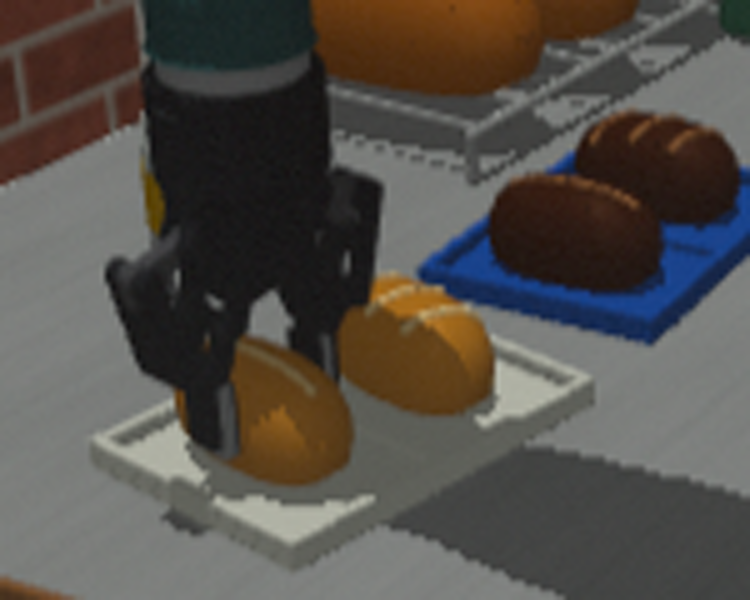

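step_arm --increments '[{"dx":-0.2,"dy":-0.1,"dz":0,"ax":0,"ay":0,"az":0,"fingers":4},{"dx":-0.2,"dy":-0.1,"dz":0.2,"ax":0,"ay":0,"az":0,"fingers":4},{"dx":-0.2,"dy":-0.1,"dz":0.4,"ax":0,"ay":0,"az":0,"fingers":4},{"dx":-0.2,"dy":-0.1,"dz":0.5,"ax":0,"ay":0,"az":0,"fingers":4},{"dx":-0.2,"dy":-0.1,"dz":0.6,"ax":0,"ay":0,"az":0,"fingers":4},{"dx":-0.2,"dy":-0.1,"dz":0.7,"ax":0,"ay":0,"az":0,"fingers":4},{"dx":-0.2,"dy":-0.1,"dz":0.7,"ax":0,"ay":0,"az":0,"fingers":4}]'

```text
time: 33.22
position: [0.611, 0.0399, -0.0105]
eef_rot: [-180.0, -0.1, 171.5]
force: [-0.2, -0.5, -1.1]
opening: 0.581
```

step_arm --increments '[{"dx":0,"dy":0,"dz":0.1,"ax":0,"ay":0,"az":0,"fingers":4},{"dx":0,"dy":0,"dz":0.2,"ax":0,"ay":0,"az":0,"fingers":4},{"dx":0,"dy":0,"dz":0.2,"ax":0,"ay":0,"az":0,"fingers":4}]'

```text
time: 33.6
position: [0.6112, 0.0399, -0.0109]
eef_rot: [-180.0, -0.0, 171.5]
force: [-4.0, -0.4, 8.5]
opening: 0.579
```

step_arm --increments '[{"dx":0,"dy":0,"dz":0,"ax":0,"ay":0,"az":0,"fingers":5.5},{"dx":0,"dy":0,"dz":0,"ax":0,"ay":0,"az":0,"fingers":6.3},{"dx":0,"dy":0,"dz":0,"ax":0,"ay":0,"az":0,"fingers":6.3},{"dx":0,"dy":0,"dz":-1,"ax":0,"ay":0,"az":0,"fingers":6.3},{"dx":0,"dy":0,"dz":-4,"ax":0,"ay":0,"az":0,"fingers":6.3},{"dx":0,"dy":0,"dz":-8,"ax":0,"ay":0,"az":0,"fingers":8.5},{"dx":0,"dy":0,"dz":-11,"ax":0,"ay":0,"az":0,"fingers":8.5},{"dx":0,"dy":0,"dz":-11,"ax":0,"ay":0,"az":0,"fingers":8.5}]'

```text
time: 34.6
position: [0.6144, 0.0398, 0.103]
eef_rot: [180.0, 0.4, 171.5]
force: [-0.3, -0.5, -0.0]
opening: 0.994
```

```bash
python3 plan.py 443 -323.5 100 135; python3 - <<'E'
from h import *
p=cv2.imread("pics/top15.png"); d=np.load("top15.npy"); c=cam("top")
m=seg(p,"seed_bun"); cnt=max(cv2.findContours(m.astype(np.uint8),0,1)[0],key=len)
for z in(.016,.025,.032): print(z,np.round(np.array(cv2.fitEllipse((ray(c,cnt,z)[:,:2]*1000).astype(np.float32))[:2]).ravel(),1))
E
```

```text
t 34.6 pos [614.4  39.8 103. ] rpy [180.    0.4 171.5] q1,q6 [-2.  6.] F [-0.3 -0.5 -0. ] open 0.994
yaw 135.0 q6 9.0 d [ 11.56 -38.48   0.22] a [ 0.1  0.4 36.5]
0.016 [ 443.8 -326.6   60.1   66. ]
0.025 [ 443.1 -323.3   59.5   65.4]
0.032 [ 442.5 -320.6   59.    64.8]
```

step_arm --increments '[{"dx":0.5,"dy":-1.8,"dz":0,"ax":0,"ay":0,"az":4,"fingers":8.5},{"dx":2,"dy":-6,"dz":0,"ax":0,"ay":0,"az":9,"fingers":8.5},{"dx":3,"dy":-10.5,"dz":0,"ax":0,"ay":0,"az":14,"fingers":8.5},{"dx":4.5,"dy":-15,"dz":0,"ax":0,"ay":0,"az":19,"fingers":8.5},{"dx":6,"dy":-20,"dz":0,"ax":0,"ay":0,"az":24,"fingers":8.5},{"dx":7.5,"dy":-25,"dz":0,"ax":0,"ay":0,"az":29,"fingers":8.5},{"dx":9,"dy":-30,"dz":0,"ax":0,"ay":0,"az":34,"fingers":8.5},{"dx":10.5,"dy":-35,"dz":0,"ax":0,"ay":0,"az":36.5,"fingers":8.5},{"dx":11.6,"dy":-38.5,"dz":0,"ax":0,"ay":0.4,"az":36.5,"fingers":8.5},{"dx":11.6,"dy":-38.5,"dz":0,"ax":0,"ay":0.4,"az":36.5,"fingers":8.5}]'

```text
time: 35.85
position: [0.4411, -0.3253, 0.1011]
eef_rot: [179.9, -0.1, 134.7]
force: [-0.7, -0.2, -0.1]
opening: 0.994
```

```bash
python3 plan.py 443.5 -324 15 135; python3 - <<'E'
from h import *
for n in("top","side"):
    p,d=ctrl.camera(n); cv2.imwrite(f"pics/{n}18.png",p)
E
```

```text
t 35.85 pos [ 441.1 -325.3  101.1] rpy [ 1.799e+02 -1.000e-01  1.347e+02] q1,q6 [-43.   2.] F [-0.7 -0.2 -0.1] open 0.994
yaw 135.0 q6 9.0 d [-0.1   0.25  8.61] a [ 0.1 -0.1 -0.3]
```

View pics/side18.png

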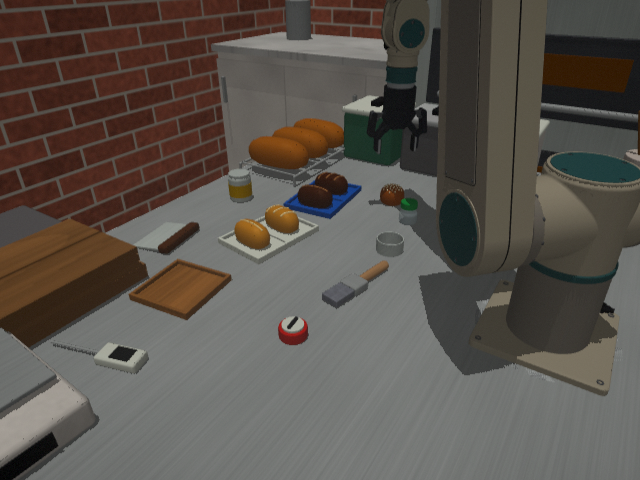

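View pics/top18.png

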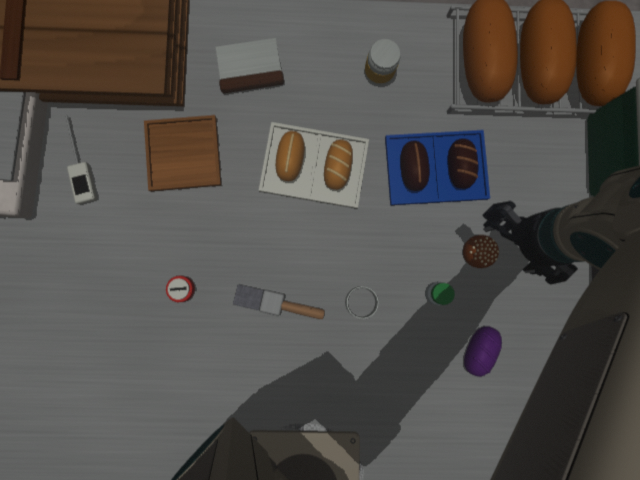

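step_arm --increments '[{"dx":-0.1,"dy":0.2,"dz":0,"ax":0,"ay":0,"az":0,"fingers":8.5},{"dx":-0.1,"dy":0.2,"dz":3,"ax":0,"ay":0,"az":0,"fingers":8.5},{"dx":-0.1,"dy":0.2,"dz":6,"ax":0,"ay":0,"az":0,"fingers":8.5},{"dx":-0.1,"dy":0.2,"dz":8,"ax":0,"ay":0,"az":0,"fingers":8.5},{"dx":-0.1,"dy":0.2,"dz":8,"ax":0,"ay":0,"az":0,"fingers":8.5},{"dx":-0.1,"dy":0.2,"dz":8,"ax":0,"ay":0,"az":0,"fingers":8.5}]'

```text
time: 36.7
position: [0.4447, -0.3217, 0.0218]
eef_rot: [179.9, -0.1, 135.0]
force: [-0.6, -1.3, 0.6]
opening: 0.997
```

```bash
python3 plan.py 443.5 -324 -22 135; python3 - <<'E'
from h import *
p,d=ctrl.camera("side"); cv2.imwrite(f"pics/side19.png",cv2.resize(p[130:250,310:460],(750,600),interpolation=cv2.INTER_CUBIC))
E
```

```text
t 36.7 pos [ 444.7 -321.7   21.8] rpy [ 1.799e+02 -1.000e-01  1.350e+02] q1,q6 [-43.   2.] F [-0.6 -1.3  0.6] open 0.997
yaw 135.0 q6 9.0 d [-0.09 -0.26  4.38] a [ 0.1 -0.1 -0. ]
```

View pics/side19.png

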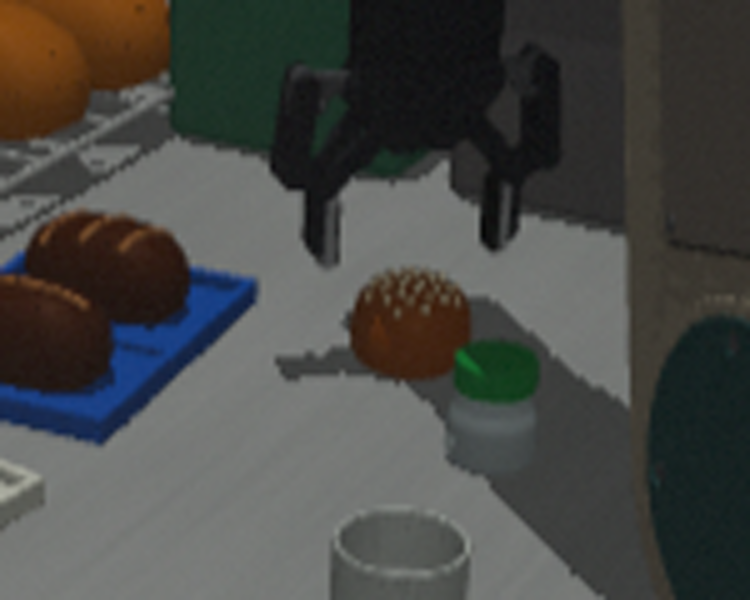

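step_arm --increments '[{"dx":-0.1,"dy":-0.2,"dz":1.5,"ax":0,"ay":0,"az":0,"fingers":8.5},{"dx":-0.1,"dy":-0.2,"dz":3,"ax":0,"ay":0,"az":0,"fingers":8.5},{"dx":-0.1,"dy":-0.2,"dz":4.4,"ax":0,"ay":0,"az":0,"fingers":8.5},{"dx":-0.1,"dy":-0.2,"dz":4.4,"ax":0,"ay":0,"az":0,"fingers":8.5},{"dx":-0.1,"dy":-0.2,"dz":4.4,"ax":0,"ay":0,"az":0,"fingers":7},{"dx":-0.1,"dy":-0.2,"dz":4.4,"ax":0,"ay":0,"az":0,"fingers":5},{"dx":-0.1,"dy":-0.2,"dz":4.4,"ax":0,"ay":0,"az":0,"fingers":5},{"dx":-0.1,"dy":-0.2,"dz":4.4,"ax":0,"ay":0,"az":0,"fingers":5},{"dx":-0.1,"dy":-0.2,"dz":4.4,"ax":0,"ay":0,"az":0,"fingers":5}]'

```text
time: 37.88
position: [0.4449, -0.3247, -0.0211]
eef_rot: [179.9, -0.0, 135.0]
force: [-0.3, -0.2, 3.9]
opening: 0.713
```

```bash
python3 plan.py 619 247 80 96.5 619 247 80 6.5; python3 - <<'E'
from h import *
p,d=ctrl.camera("side"); cv2.imwrite(f"pics/side20.png",cv2.resize(p[130:250,310:460],(750,600),interpolation=cv2.INTER_CUBIC))
E
```

```text
t 37.88 pos [ 444.9 -324.7  -21.1] rpy [179.9  -0.  135. ] q1,q6 [-43.   2.] F [-0.3 -0.2  3.9] open 0.713
yaw -83.5 q6 -75.0 d [28.14 52.75 -9.98] a [ 1.000e-01  2.000e-01 -1.415e+02]
yaw 186.5 q6 15.0 d [28.14 52.75 -9.98] a [  0.1   0.1 -51.5]
```

View pics/side20.png

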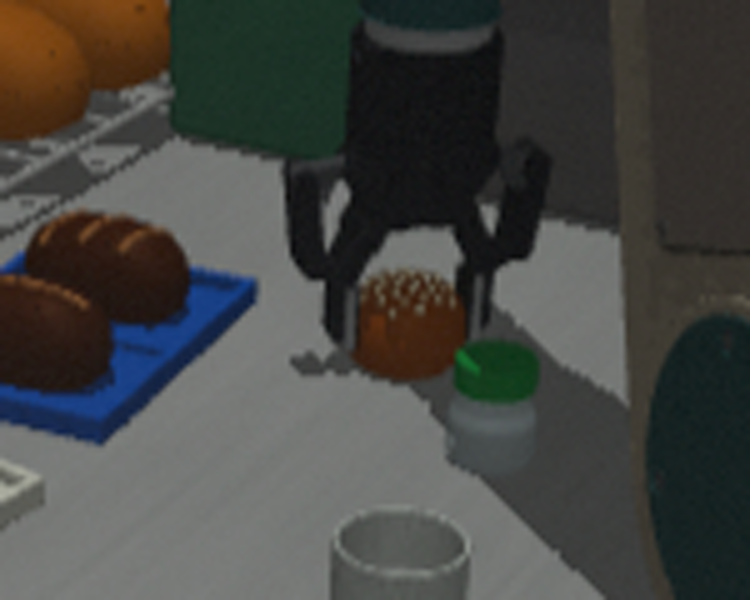

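step_arm --increments '[{"dx":0,"dy":0,"dz":-3,"ax":0,"ay":0,"az":0,"fingers":5},{"dx":0.3,"dy":0.5,"dz":-8,"ax":0,"ay":0,"az":0,"fingers":5},{"dx":1.9,"dy":3.5,"dz":-10,"ax":0,"ay":0,"az":-5,"fingers":5},{"dx":4.3,"dy":8,"dz":-10,"ax":0,"ay":0,"az":-10,"fingers":5},{"dx":6.7,"dy":12.5,"dz":-10,"ax":0,"ay":0,"az":-15,"fingers":5},{"dx":9.1,"dy":17,"dz":-10,"ax":0,"ay":0,"az":-20,"fingers":5},{"dx":11.5,"dy":21.5,"dz":-10,"ax":0,"ay":0,"az":-25,"fingers":5},{"dx":13.9,"dy":26,"dz":-10,"ax":0,"ay":0,"az":-30,"fingers":5},{"dx":16.3,"dy":30.5,"dz":-10,"ax":0,"ay":0,"az":-35,"fingers":5},{"dx":18.4,"dy":34.5,"dz":-10,"ax":0,"ay":0,"az":-40,"fingers":5}]'

```text
time: 39.17
position: [0.5581, 0.051, 0.079]
eef_rot: [179.9, 0.0, 175.2]
force: [0.3, 0.3, -0.7]
opening: 0.711
```

```bash
python3 plan.py 619 247 80 6.5
```

```text
t 39.17 pos [558.1  51.   79. ] rpy [179.9   0.  175.2] q1,q6 [-1.  3.] F [ 0.3  0.3 -0.7] open 0.711
yaw 186.5 q6 15.0 d [-4.42 20.05 -0.06] a [  0.1   0.  -11.3]
```

step_arm --increments '[{"dx":-0.9,"dy":4,"dz":0,"ax":0,"ay":0,"az":-4,"fingers":5},{"dx":-1.8,"dy":8,"dz":0,"ax":0,"ay":0,"az":-8,"fingers":5},{"dx":-2.7,"dy":12,"dz":0,"ax":0,"ay":0,"az":-11.3,"fingers":5},{"dx":-3.6,"dy":16,"dz":0,"ax":0,"ay":0,"az":-11.3,"fingers":5},{"dx":-4.3,"dy":19.2,"dz":0,"ax":0,"ay":0,"az":-11.3,"fingers":5},{"dx":-4.4,"dy":20,"dz":0,"ax":0,"ay":0,"az":-11.3,"fingers":5},{"dx":-4.4,"dy":20,"dz":0,"ax":0,"ay":0,"az":-11.3,"fingers":5},{"dx":-4.4,"dy":20,"dz":0,"ax":0,"ay":0,"az":-11.3,"fingers":5}]'

```text
time: 40.17
position: [0.618, 0.2454, 0.079]
eef_rot: [179.9, -0.1, -173.6]
force: [-0.3, 0.4, -0.6]
opening: 0.713
```

```bash
python3 plan.py 619 247 -10 6.5;python3 - <<'E'
from h import *
p,d=ctrl.camera("side"); cv2.imwrite(f"pics/side21.png",p)
E
```

```text
t 40.17 pos [618.  245.4  79. ] rpy [ 1.799e+02 -1.000e-01 -1.736e+02] q1,q6 [16. 10.] F [-0.3  0.4 -0.6] open 0.713
yaw 186.5 q6 15.0 d [-0.12  0.14  8.9 ] a [ 0.1 -0.1 -0.1]
```

View pics/side21.png

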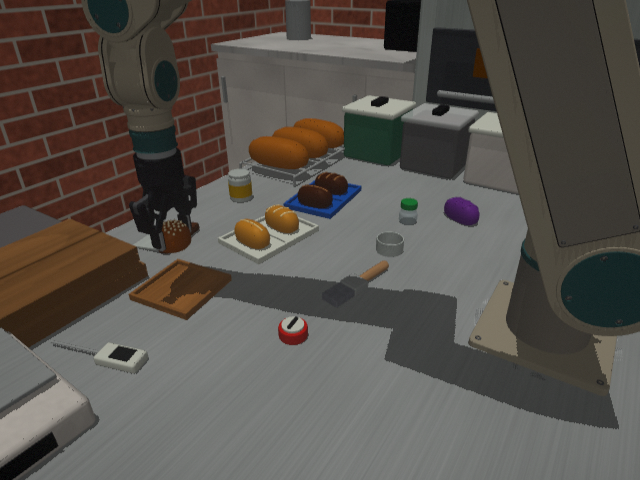

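step_arm --increments '[{"dx":-0.1,"dy":0.1,"dz":2,"ax":0,"ay":0,"az":0,"fingers":5},{"dx":-0.1,"dy":0.1,"dz":4,"ax":0,"ay":0,"az":0,"fingers":5},{"dx":-0.1,"dy":0.1,"dz":6,"ax":0,"ay":0,"az":0,"fingers":5},{"dx":-0.1,"dy":0.1,"dz":8,"ax":0,"ay":0,"az":0,"fingers":5},{"dx":-0.1,"dy":0.1,"dz":8.8,"ax":0,"ay":0,"az":0,"fingers":5},{"dx":-0.1,"dy":0.1,"dz":8.8,"ax":0,"ay":0,"az":0,"fingers":5},{"dx":-0.1,"dy":0.1,"dz":8.8,"ax":0,"ay":0,"az":0,"fingers":5}]'

```text
time: 41.1
position: [0.6199, 0.2468, -0.008]
eef_rot: [179.9, 0.1, -173.6]
force: [-0.6, -0.7, -1.2]
opening: 0.713
```

```bash
python3 plan.py 619 247 -15 6.5;python3 - <<'E'
from h import *
p,d=ctrl.camera("side"); cv2.imwrite(f"pics/side22.png",cv2.resize(p[200:330,100:260],(738,600),interpolation=cv2.INTER_CUBIC))
E
```

```text
t 41.1 pos [619.9 246.8  -8. ] rpy [ 1.799e+02  1.000e-01 -1.736e+02] q1,q6 [16. 10.] F [-0.6 -0.7 -1.2] open 0.713
yaw 186.5 q6 15.0 d [0.09 0.02 0.7 ] a [ 0.1  0.1 -0.1]
```

View pics/side22.png

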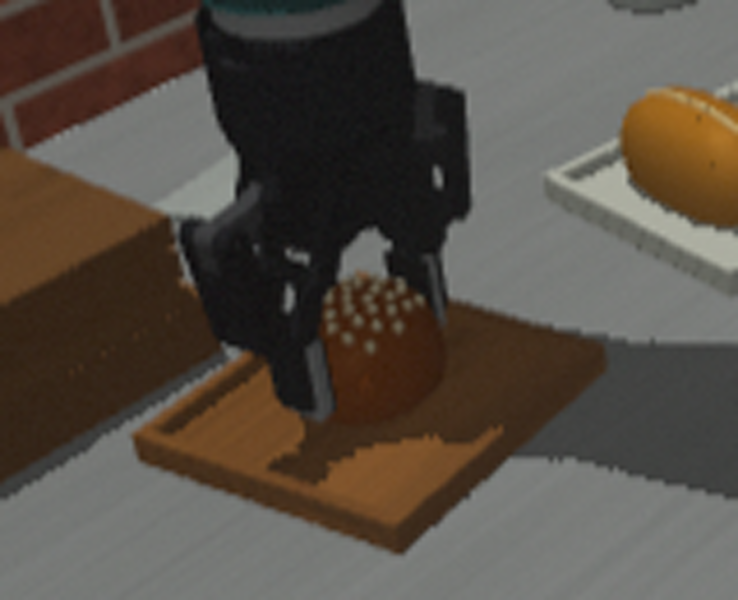

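Bun is over the middle of the wooden tray; contact is expected near TCP z = -15.

step_arm --increments '[{"dx":0.1,"dy":0,"dz":0.2,"ax":0,"ay":0,"az":0,"fingers":5},{"dx":0.1,"dy":0,"dz":0.4,"ax":0,"ay":0,"az":0,"fingers":5},{"dx":0.1,"dy":0,"dz":0.5,"ax":0,"ay":0,"az":0,"fingers":5},{"dx":0.1,"dy":0,"dz":0.6,"ax":0,"ay":0,"az":0,"fingers":5},{"dx":0.1,"dy":0,"dz":0.7,"ax":0,"ay":0,"az":0,"fingers":5},{"dx":0.1,"dy":0,"dz":0.7,"ax":0,"ay":0,"az":0,"fingers":5}]'

```text
time: 41.9
position: [0.619, 0.2468, -0.0149]
eef_rot: [179.9, 0.1, -173.6]
force: [-0.1, 0.3, -0.5]
opening: 0.711
```

step_arm --increments '[{"dx":0,"dy":0,"dz":0.1,"ax":0,"ay":0,"az":0,"fingers":5},{"dx":0,"dy":0,"dz":0.2,"ax":0,"ay":0,"az":0,"fingers":5},{"dx":0,"dy":0,"dz":0.2,"ax":0,"ay":0,"az":0,"fingers":5}]'

```text
time: 42.28
position: [0.6192, 0.2468, -0.0151]
eef_rot: [179.9, 0.1, -173.6]
force: [-4.1, -2.0, 8.3]
opening: 0.715
```

step_arm --increments '[{"dx":0,"dy":0,"dz":0,"ax":0,"ay":0,"az":0,"fingers":6.6},{"dx":0,"dy":0,"dz":0,"ax":0,"ay":0,"az":0,"fingers":7.4},{"dx":0,"dy":0,"dz":0,"ax":0,"ay":0,"az":0,"fingers":7.4},{"dx":0,"dy":0,"dz":-1,"ax":0,"ay":0,"az":0,"fingers":7.4},{"dx":0,"dy":0,"dz":-4,"ax":0,"ay":0,"az":0,"fingers":7.4},{"dx":0,"dy":0,"dz":-8,"ax":0,"ay":0,"az":0,"fingers":7.4},{"dx":0,"dy":0,"dz":-12,"ax":0,"ay":0,"az":0,"fingers":7.4},{"dx":0,"dy":0,"dz":-15,"ax":0,"ay":0,"az":0,"fingers":7.4}]'

```text
time: 43.28
position: [0.6199, 0.2468, 0.1378]
eef_rot: [179.9, 0.3, -173.6]
force: [-0.1, -0.1, 0.1]
opening: 0.869
```

```bash
python3 plan.py 400 400 150 6.5;python3 - <<'E'
from h import *
for n in("top","side"):
    p,d=ctrl.camera(n); cv2.imwrite(f"pics/{n}23.png",p)
E
```

```text
t 43.27 pos [619.9 246.8 137.8] rpy [ 179.9    0.3 -173.6] q1,q6 [16. 10.] F [-0.1 -0.1  0.1] open 0.869
yaw 186.5 q6 38.0 d [20.14 17.68 -1.27] a [ 0.1  0.3 -0.1]
```

View pics/top23.png

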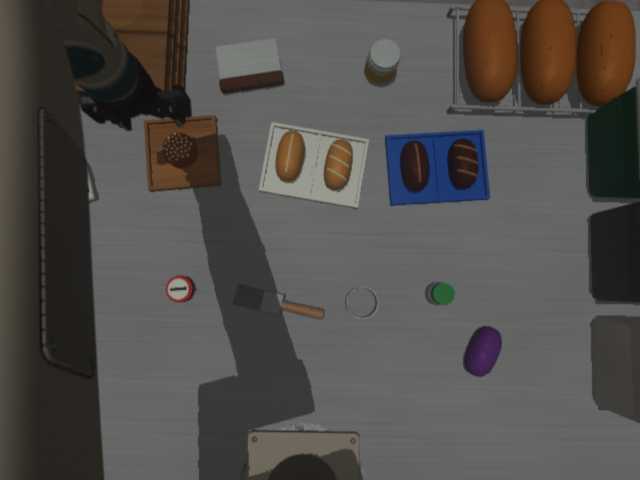

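Everything is visible in the top view; I measure the placings in tray coordinates.

```bash
python3 - <<'E'
from h import *
p=cv2.imread("pics/top23.png"); c=cam("top"); d=ctrl.camera("top")[1]
T=dict(blue=(606.2,-244.6,5.2),white=(603.7,-5.8,-8.5),wood=(619,247,6.6))
for n,t,r in(("rye_b","blue",(395,434,135,198)),("rye_a","blue",(440,485,133,196)),("wheat_b","white",(270,310,125,190)),("wheat_a","white",(318,358,132,198)),("bun","wood",(158,202,128,174))):
    H,S,V=masks(p); k=np.zeros(H.shape,bool); u0,u1,v0,v1=r; k[v0:v1,u0:u1]=True
    P=pts(c,d,k); z=P[:,2]; Q=P[z>.03]; x,y,w=T[t]; w=np.radians(w)
    (a,b),(l,h),_=cv2.minAreaRect((Q[:,:2]*1000).astype(np.float32)); R=rect(Q)
    dx,dy=a-x,b-y
    print(n,"size",R[2:4],"tray x,y",round(dx*np.cos(w)+dy*np.sin(w),1),round(-dx*np.sin(w)+dy*np.cos(w),1),"angle rel",round((R[4]-np.degrees(w)+90)%180-90,1),"top z",np.percentile(z,99).round(4))
for n in("jar","timer"):
    for f in("top0","top23"):
        q=cv2.imread(f"pics/{f}.png"); m=seg(q,n); v,u=np.nonzero(m); print(n,f,u.mean().round(1),v.mean().round(1))
E
```

```text
rye_b size [94.  48.8] tray x,y 1.5 49.0 angle rel 5.5 top z 0.0576
rye_a size [94.8 47.9] tray x,y 0.6 -43.0 angle rel -4.4 top z 0.0575
wheat_b size [93.8 49.6] tray x,y 4.1 47.1 angle rel 0.6 top z 0.0577
wheat_a size [95.3 49.6] tray x,y 4.3 -45.0 angle rel 0.3 top z 0.0577
bun size [61.2 59.2] tray x,y -0.1 -0.4 angle rel -37.5 top z 0.0546
jar top0 442.6 293.4
jar top23 442.7 293.4
timer top0 185.2 288.4
timer top23 185.5 288.1
```

View pics/side23.png

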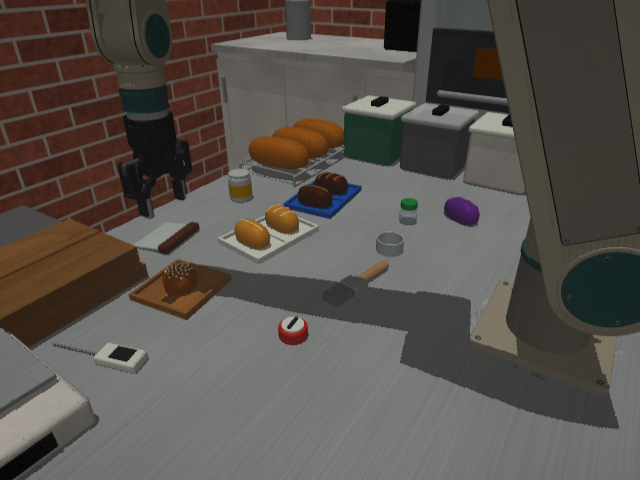

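```bash
python3 - <<'E'
from h import *
p=cv2.imread("pics/top23.png"); c=cam("top"); H,S,V=masks(p)
for n,w,r in(("rye_b",5.2,(395,434,133,198)),("rye_a",5.2,(440,485,131,196)),("wheat_b",-8.5,(270,310,125,190)),("wheat_a",-8.5,(318,358,132,198))):
    u0,u1,v0,v1=r; k=np.zeros(H.shape,bool); k[v0:v1,u0:u1]=True
    m=k&(((H<22)|(H>165))&(S>60)) ; m=cv2.morphologyEx(m.astype(np.uint8),cv2.MORPH_CLOSE,np.ones((7,7)))
    cnt=max(cv2.findContours(m,0,1)[0],key=cv2.contourArea)
    (a,b),(s,l),t=cv2.fitEllipse((ray(c,cnt,.038)[:,:2]*1000).astype(np.float32))
    R=rect(ray(c,cnt,.038)); print(n,round(a,1),round(b,1),round(s),round(l),"rel",round((t-90-w+90)%180-90,1),"rect rel",round((R[4]-w+90)%180-90,1))
E
```

```text
rye_b 602.7 -195.7 46 91 rel 1.6 rect rel -4.7
rye_a 609.3 -288.0 49 92 rel -2.2 rect rel 0.1
wheat_b 611.9 40.2 50 99 rel 1.5 rect rel 2.1
wheat_a 598.2 -50.4 49 100 rel -0.6 rect rel 0.2
```

```bash
python3 - <<'E'
from rig import ctrl
s=ctrl.state(); print(s["time"],s["qd"].round(2),s["position"]); print(ctrl.finish_job())
E
```

```text
43.425 [-0.    1.96 -3.35 -0.43 -0.07  0.  ] [0.62097628 0.24713915 0.1379465 ]
the job is handed in; nothing more can be done
None
```

All five pieces are in their trays and I handed the job in at about 43 s of the 109 s allowed. I placed them in the order rye_a, rye_b, wheat_a, wheat_b, bun. Each was lowered until I felt a light contact of 5–9 N, and only then released.

**Last checks, from the top camera just before hand-in:**

| Item | Offset from target | Angle to bay (fitted ellipse) |
|---|---|---|
| Rye rolls | about 2–4 mm | 2° or less |
| Wheat rolls | about 4–5 mm, mostly lengthwise | 2° or less |
| Bun | under 1 mm | – |

- **Flatness:** the tops read 55–58 mm, which fits each piece lying flat on the 6 mm tray floor.
- **Bystanders:** the jar and the timer had not moved in the picture (0.4 pixels or less). I did not handle the purple look-alike.
- **Clearance:** the gripper was open and clear of everything at hand-in.

**What disagreed or went wrong:**
- **Finger length:** the fingertips sit about 30 mm higher than the reported tool position says. Because of that my first try at rye_a closed too high, on its dome. I opened, measured the gap with the side camera, and gripped lower for every piece after that.
- **Rye angles:** bounding-box fits gave up to 5.5° for the two rye rolls, and the two box measurements disagreed with each other. The ellipse fit gave about 2°, which I trust more.

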